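# Clamp a loaded tube cassette on the orbital shaker

### The job

Load the shaker: take the dark grey tube cassette with its four tubes from the bench, set it down in the nest on the shaker's platform (between the back fence and the open clamp jaw), and slide it along, gently, until its end bears against the rubber nose of the end stop. Then clamp it: push the red cam handle round with light force, without gripping it, through the hard point until it snaps over and stays there by itself, and do not lean on it once it meets its stop. Keep the tubes upright and leave everything else where it is.

Things in the scene. Friction and masses are not known exactly. Their poses are not given: they have to be found in the camera images.
- cassette_center (a point): centre, half-way up (34 mm), of the loose dark grey tube cassette: body 30 mm wide (x), 123 mm long (y), 68 mm tall (z up), foot 133 mm long; about 0.3 kg. Grasp it from above across the width at its middle, fingertips 28 to 35 mm above its underside (fence, jaw and nose will stand beside it).
- cassette: the same cassette; origin at the centre of its underside, same axes. Four capped tubes stand fixed in its outer wells, 30 and 50 mm either side of the middle, up to 92 mm above its underside; the two middle wells are empty. Its two ends are alike: either may meet the end stop.
- shaker: white orbital shaker, fixed to the bench, 214 x 226 mm (x, y), with an aluminium platform whose top is 70 mm above the bench. Origin at the centre of its underside; x points to the fence (away from the robot), y along the nest to the end stop.
- nest_home (a point): point fixed on the shaker where cassette_center lies when home; axes of shaker. The platform is 34 mm below it. The fence, 22 mm high, has its face 15 mm in +x; the open jaw leaves 10 to 19 mm of play on the -x side and will push the cassette over to the fence. Set the cassette down 8 to 20 mm short of home in y (the nest is open above and at its -y end), then slide it in +y.
- end_stop: aluminium bracket on the platform at the +y end of the nest with a rubber nose 18 mm across, centred 26 mm above the platform; origin on the platform below the nose's face, 62 mm in +y of nest_home. The nose meets the cassette's end wall. A push of 3 to 10 N seats it; never more than 30 N.
- clamp_jaw: rubber-faced jaw, 60 mm long (y), 6 to 24 mm above the platform, sprung, driven towards the fence (+x) by the cam; origin on its face at platform height. Past centre it presses the cassette with about 60 N.
- clamp_pivot (a point): vertical axis on which the handle turns, fixed on the shaker, 90 mm in -x of nest_home, at the height of the handle's bar (44 mm above the platform); axes of shaker. The guide block and eccentric under it lie within 35 mm of the axis, up to 31 mm above the platform; farther out, except towards the jaw, the space is free down to 6 mm above the platform.
- handle_grip (a point): where to push: on the axis of the red handle's round level bar (16 mm thick), 68 mm from the pivot; the bar ends 24 mm farther out. Its x axis points along the bar to the pivot. Open, it points somewhere from +y round to 0.6 rad past -x; it closes counter-clockwise seen from above, past -x (in front of the pivot), to end within 0.7 rad of -y. Push it on its clockwise side.
- clamp_handle: the red handle; origin on the pivot axis. It can be re-set on its hub, so its angle does not tell the cam's: it starts anywhere 1.3 to 2.3 rad before dead centre. Under 1 N moves it until the jaw meets the cassette; then the push rises to 4 to 8 N at the grip and falls off at dead centre, where it snaps on 0.16 rad to a hard stop and stays. Let go earlier, it springs back. Never over 20 N.
- tipbox_blue: blue box of pipette tips, 105 x 135 x 98 mm, loose on the bench; leave alone. Origin at the centre of its underside.
- beaker: white beaker, 65 mm across, 80 mm tall, loose on the bench behind the shaker; leave alone. Origin at the centre of its underside.

How it is judged:
On the way:
1. the cassette stands in the nest and is pushed home against the end stop's nose (at least 1 N) (y of cassette_center in the frame of nest_home between -0.002 and 0.002 m and z of cassette_center in the frame of nest_home between -0.003 and 0.003 m and angle between the y axis of cassette and the y axis of nest_home, either way round below 0.08 rad and x of cassette_center in the frame of nest_home between -0.021 and 0.002 m and contact force between end_stop and cassette above 1 N), for 0.02 s.
At the end, for the whole second after the job is handed in: the cassette stands flat on the platform (3 mm), home within 2 mm of the end stop and along the fence (0.08 rad), clamped by the jaw with more than 30 N, the handle let go and at rest (y of cassette_center in the frame of nest_home between -0.002 and 0.002 m and z of cassette_center in the frame of nest_home between -0.003 and 0.003 m and angle between the y axis of cassette and the y axis of nest_home, either way round below 0.08 rad and contact force between clamp_jaw and cassette above 30 N and linear speed of cassette below 0.01 m/s and angular speed of clamp_handle below 0.1 rad/s); the robot touches nothing.
It fails at once if the cassette is driven against the end stop with more than 30 N (contact force between end_stop and cassette above 30 N).
It fails at once if the handle is pressed with more than 20 N (contact force between anything else and clamp_handle above 20 N).
It fails at once if the cassette is tipped by more than 0.35 rad (angle between cassette's own z axis and vertical above 0.35 rad).
It fails at once if the tip box is moved by more than 20 mm (distance of tipbox_blue from where it was at the start of the episode above 0.02 m).
It fails at once if the beaker is moved by more than 20 mm (distance of beaker from where it was at the start of the episode above 0.02 m).
It also fails if it takes over 72 s, if anything falls off the work surface, if the arm or the gripper's body presses on something with over 40 N, if the wrist force passes 120 N, or if a joint passes its speed limit or range.

### The arm

A 7-joint arm with a two-finger parallel gripper is mounted at the origin on a cart in front of the work surface, level with it; the furniture and walls round the work are solid. World frame = base frame: x ahead of the robot, y to its left, z up, the work surface at z = 0. Lengths are in m, angles in rad, forces in N, time in s.
With the tool pointing down it reaches from about 0.425 to 0.925 m from the base axis. Payload 6.8 kg.
Tool frame: the origin (TCP) lies at the very end of the fingers, on their centre line; the grasp point (between the pads) lies bot.hold_point_z behind it (bot.hold_point_z is the distance from the TCP to the grasp point, in m); x points along the fingers, z is the direction in which the jaws open and shut, and the axes are right-handed (so a half turn about x gives the same grasp; the last joint's range is limited). The gripper opens to 85 mm and grips with 20 to 120 N. Pads are 22 mm wide; open, the fingers measure 114 mm over their backs; the gripper's body (76 mm by 85 mm) begins 54 mm behind the grasp point. The pads swing forward as they close: fully open they stand 13 mm farther back than shut.
Start: joints at [-1.254, 0.477, 0.022, 1.555, -0.011, 1.109, -0.083], TCP at [0.278, 0.615, 0.231] pointing down, gripper open.
Joint ranges: [-2.96, 2.96], [-0.34, 2.1], [-1.41, 1.46], [0.24, 2.44], [-1.37, 4.51], [0.17, 1.92], [-2.96, 2.96]. Speed limits (rad/s): [2.39, 2.39, 3.14, 3.14, 3.14, 3.14, 3.14].

### API

Orientations are given as a unit quaternion [w, x, y, z].
In Python, from station import bot gives the robot as it stands.
- The arm moves only by the tool drive_tool, never from a script. Its arguments are lists of equal length, an entry for each row: "slide": the shift along the world's x, y, z in mm, a list of three; "turn": the turn, a rotation vector about the world's x, y, z in rad, a list of three; "gripper": the opening, from 0 (shut) to 1 (fully open). A call has 1 to 10 rows; each row is the pose to reach, as a shift and turn from the pose measured when the call began; what a row does not reach only later rows make up. A row lasts 1/10 s, in which the tool goes at most 50 mm and 8.59 degrees, less where a joint would pass 70% of its speed; a pose out of reach is approached as far as the arm can. A call with a gripper value outside its range is refused whole. The fingers move at their own pace and stop on an object; "squeeze" is the grip in N (left out, the last holds). Time passes only in rows, so rows that repeat a pose let the fingers close. It gives the time, the measured TCP pose, the force and the opening at its end, in the units of the state.
- bot.get_obs(): the state, without advancing time (a new reading comes with each control period).
- bot.read_camera(name): name is "scene" or "side" or "wrist"; returns a dict with "color" (400x640x3 uint8, red, green, blue), "fovy" (degrees; the focal length in pixels is half the picture's height over the tangent of half this angle, whatever the lens; pixels are square), "cx", "cy" (the principal point, pixels), "R" (3x3) and "t" (3): a world point X has camera coordinates R X + t. Camera axes: x right, y down, z forward; pixel columns grow to the right and rows downward; lengths in m; the calibration is good to about 2 mm. A picture is of the moment at which its call begins. There is no depth.
- bot.hand_in(): hands the job in, once; it reports no verdict.
The state is a dict: "t": time; "q": joint angles; "joint_vel": joint speeds; "joint_torque": joint torques, N m; "eef_pos": TCP position; "tool_rot": TCP orientation; "contact_force": force on the tool from outside, world axes, zero at the start; "torque": the same for the moment, N m; "gripper_width": opening from 0.0 (shut) to 1.0 (fully open).
Only numpy, scipy, OpenCV 4.12 (cv2) and the standard library are available. Lean on these libraries where they do the work, as an engineer would, in place of code of your own. Each camera call takes 0.05 s, during which the arm holds its last target.

## Working session

There is one attempt and no reset: what is moved stays moved. The work goes in short steps, Python scripts to look and compute and a tool call to move; the robot and the scene stay as the last step left them, time stands still between calls to the robot, and variables do not carry over. Pictures are saved under pics/ and viewed, and the job is handed in when it is done.

Besides the shell and the picture viewer there is one more tool, called after "Call:" as name(argument=value, ...) on one line, values as JSON. drive_tool: Moves the arm, as the interface text tells. Its arguments: {"type":"object","properties":{"slide":{"type":"array"},"turn":{"type":"array"},"gripper":{"type":"array"},"squeeze":{"type":"number"}},"required":["slide","turn","gripper"]}

```bash
ls; mkdir -p pics; python3 - <<'E'
from station import bot
import cv2,pickle
o=bot.get_obs();print(o,bot.hold_point_z)
for n in("scene","side","wrist"):
    c=bot.read_camera(n);cv2.imwrite(f"pics/{n}0.png",c["color"][:,:,::-1])
    pickle.dump(c,open(f"{n}0.pkl","wb"))
    print(n,c["fovy"],c["cx"],c["cy"],c["R"],c["t"],c.keys())
E
```

```text
pics
{'t': 0.0, 'q': array([-1.25410681,  0.47778921,  0.02238642,  1.55645583, -0.01150955,
        1.10927415, -0.08311878]), 'joint_vel': array([-0.00023844,  0.00016804, -0.0016231 , -0.00169952, -0.00129725,
        0.0009445 , -0.00124812]), 'joint_torque': array([-1.96009762e-05, -5.96441996e+01,  1.60779655e+00, -2.81193388e+01,
        1.24402007e-02,  9.46081826e-03,  3.67146527e-06]), 'eef_pos': array([0.27798305, 0.61445983, 0.23033206]), 'tool_rot': array([ 0.59366886, -0.38373767,  0.59467748,  0.38296394]), 'contact_force': array([ 0.24712821,  0.4601092 , -0.76407265]), 'torque': array([-0.00074879,  0.02479221, -0.0223739 ]), 'gripper_width': 1.002791121002426} 0.0187
scene 52.40233488805638 317.65456313370163 200.98470811497322 [[ 0.71716028 -0.69681429  0.01144448]
 [-0.40484824 -0.42992355 -0.80700907]
 [ 0.5672557   0.57412158 -0.59042814]] [-0.4240325   0.30957399  0.89090089] dict_keys(['color', 'fovy', 'cx', 'cy', 'R', 't'])
side 46.03257963180714 314.20008514674015 201.338679272881 [[-0.99706208  0.07275116 -0.02396846]
 [ 0.05460683  0.4556794  -0.88846743]
 [-0.0537151  -0.88716602 -0.45831336]] [0.59828926 0.06813985 1.45979006] dict_keys(['color', 'fovy', 'cx', 'cy', 'R', 't'])
wrist 69.95257487233604 324.49820170750945 201.97674293457413 [[ 0.41176721  0.91128769 -0.0015836 ]
 [ 0.87292543 -0.39393305  0.28778107]
 [ 0.26162751 -0.11988118 -0.95769491]] [-0.67405804 -0.03695524  0.37928029] dict_keys(['color', 'fovy', 'cx', 'cy', 'R', 't'])
```

View pics/scene0.png

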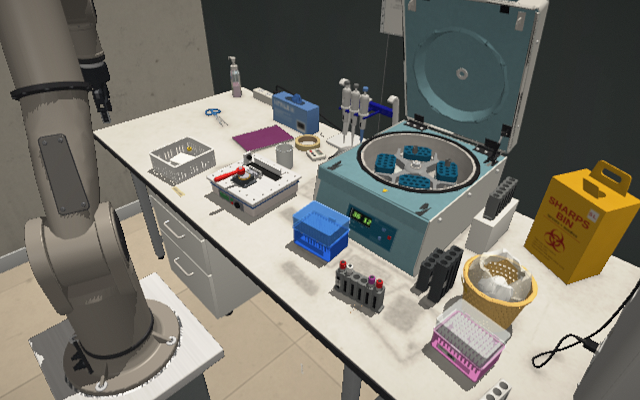

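View pics/side0.png

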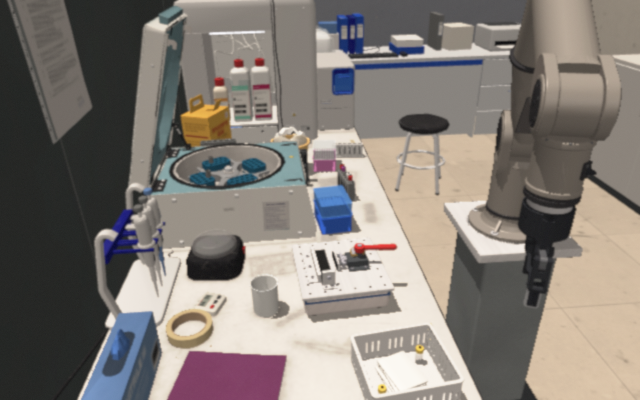

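View pics/wrist0.png

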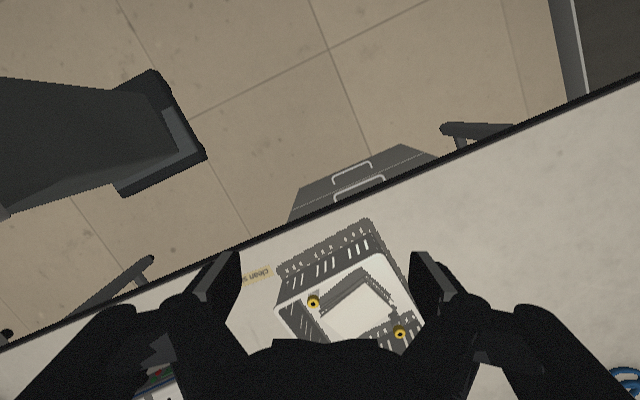

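The scene picture shows the cassette at about (358,288), the shaker at (254,188), the red handle at (232,173), the tip box at (320,232) and the beaker at (285,154). I'll enlarge these areas next.

```bash
cat > h.py <<'E'
import numpy as np,cv2,pickle
def load(n): return pickle.load(open(n,"rb"))
def f(c): return 200/np.tan(np.radians(c["fovy"]/2))
def proj(c,X):
    X=np.atleast_2d(X)@c["R"].T+c["t"]; return X[:,:2]/X[:,2:]*f(c)+[c["cx"],c["cy"]]
def onz(c,uv,z):
    uv=np.atleast_2d(uv).astype(float); d=np.c_[(uv-[c["cx"],c["cy"]])/f(c),np.ones(len(uv))]@c["R"]
    o=-c["R"].T@c["t"]; return o+d*((z-o[2])/d[:,2])[:,None]
def crop(c,x,y,w,h,s,name):
    im=c["color"][y:y+h,x:x+w,::-1]; cv2.imwrite(name,cv2.resize(im,None,fx=s,fy=s,interpolation=cv2.INTER_CUBIC))
E
python3 - <<'E'
from h import *
s=load("scene0.pkl");d=load("side0.pkl")
crop(s,315,245,90,75,8,"pics/c1.png")
crop(s,195,140,120,90,6,"pics/c2.png")
crop(d,280,225,130,95,6,"pics/c3.png")
crop(d,300,140,80,100,6,"pics/c4.png")
E
```

```text
(no output)
```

View pics/c1.png

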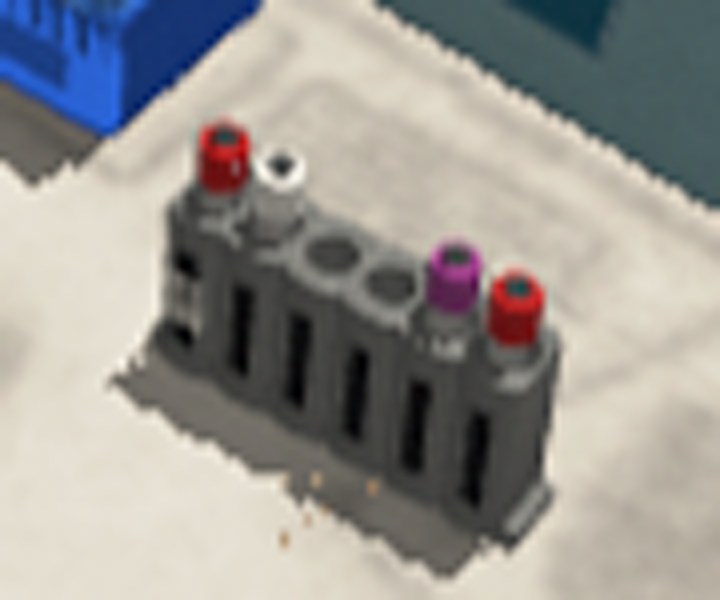

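View pics/c2.png

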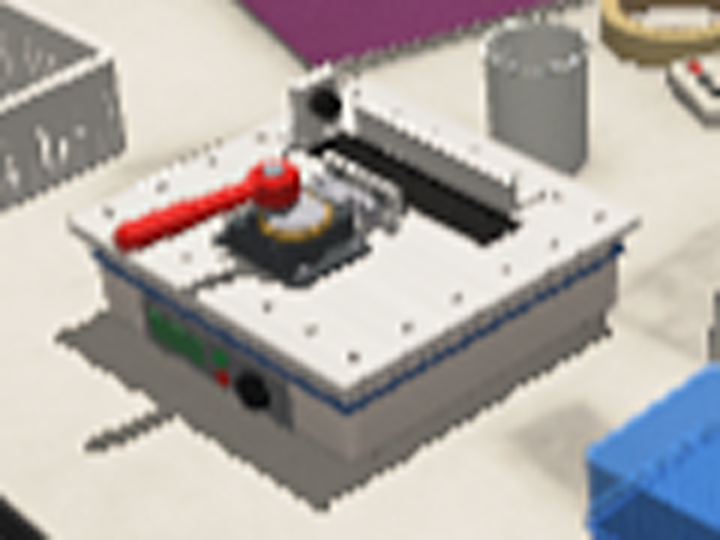

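View pics/c3.png

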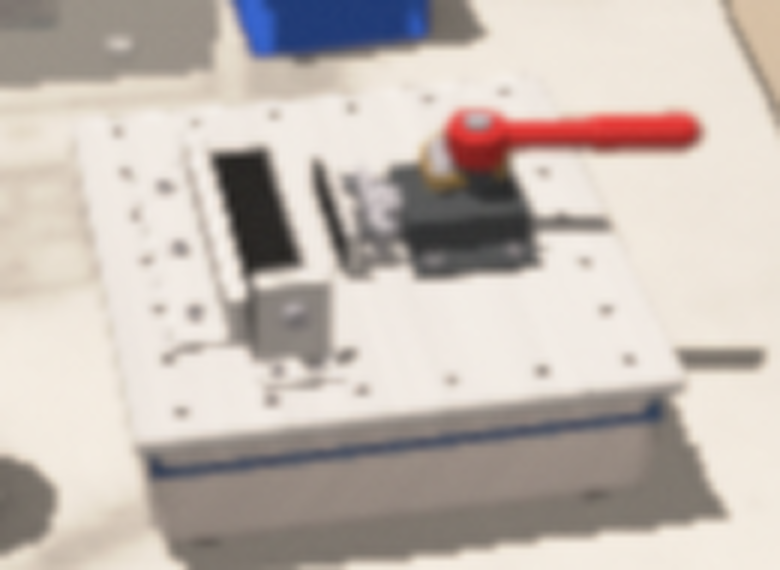

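View pics/c4.png

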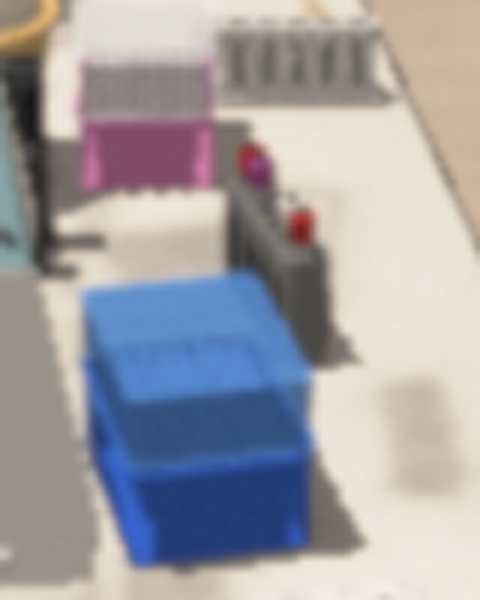

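```bash
python3 - <<'E'
from h import *
s=load("scene0.pkl");d=load("side0.pkl")
c=lambda p,o,k:np.array(p)/k+o
t=onz(s,c([(225,133),(282,160),(455,250),(517,280)],(315,245),8),.092);print("caps",t)
m=t.mean(0);v=t[3]-t[0];print(m,np.linalg.norm(v),np.arctan2(v[1],v[0]))
print("side caps",onz(d,c([(250,148),(302,215)],(300,140),6),.092))
print("scene corners L,near,R",onz(s,c([(70,215),(347,390),(638,218)],(195,140),6),.07))
print("side corners",onz(d,c([(78,118),(140,443),(685,378),(545,80)],(280,225),6),.07))
print("handle scene tip,hub",onz(s,c([(125,235),(275,178)],(195,140),6),.114))
print("handle side tip,hub",onz(d,c([(695,130),(478,135)],(280,225),6),.114))
E
```

```text
caps [[ 0.45920953 -0.22162354  0.092     ]
 [ 0.46320648 -0.24089652  0.092     ]
 [ 0.4724791  -0.29932039  0.092     ]
 [ 0.47634401 -0.31888882  0.092     ]]
[ 0.46780978 -0.27018232  0.092     ] 0.09876297075614694 -1.3964230603151748
side caps [[ 0.47734006 -0.31272862  0.092     ]
 [ 0.46047208 -0.21344813  0.092     ]]
scene corners L,near,R [[0.44238556 0.36026788 0.07      ]
 [0.4555523  0.13247985 0.07      ]
 [0.66238901 0.14992451 0.07      ]]
side corners [[0.66648245 0.15959939 0.07      ]
 [0.65085793 0.38618704 0.07      ]
 [0.44187235 0.36892354 0.07      ]
 [0.4562803  0.15112197 0.07      ]]
handle scene tip,hub [[0.42025466 0.26169842 0.114     ]
 [0.50590205 0.25496826 0.114     ]]
handle side tip,hub [[0.41679794 0.26565891 0.114     ]
 [0.50487025 0.25969097 0.114     ]]
```

```bash
python3 - <<'E'
from h import *
from scipy.spatial.transform import Rotation as Ro
s=load("wrist0.pkl")
q=[ 0.59366886, -0.38373767,  0.59467748,  0.38296394]
R=Ro.from_quat(q,scalar_first=True).as_matrix();print(R)
C=-s["R"].T@s["t"];print(C, R.T@(C-[0.27798305, 0.61445983, 0.23033206]), R.T@s["R"].T)
print(np.arctan2(R[1,2],R[0,2]))
E
```

```text
[[-6.05369849e-04 -9.11107833e-01  4.12167623e-01]
 [-1.69276979e-03  4.12168042e-01  9.11106272e-01]
 [-9.99998384e-01 -1.46148636e-04 -1.79180992e-03]]
[0.21058401 0.64517147 0.37280238] [-1.42481279e-01  7.40453322e-02 -5.34137785e-05] [[-2.08270220e-04 -2.87642209e-01  9.57737916e-01]
 [ 4.39560072e-04 -9.57737871e-01 -2.87642100e-01]
 [ 9.99999882e-01  3.61076064e-04  3.25904307e-04]]
1.1459637080838465
```

Call:
drive_tool(slide=[[220, -315, 70], [220, -315, 70], [220, -315, 70], [220, -315, 70], [220, -315, 70], [220, -315, 70], [220, -315, 70], [220, -315, 70], [220, -315, 70], [220, -315, 70]], turn=[[0, 0, -1.07], [0, 0, -1.07], [0, 0, -1.07], [0, 0, -1.07], [0, 0, -1.07], [0, 0, -1.07], [0, 0, -1.07], [0, 0, -1.07], [0, 0, -1.07], [0, 0, -1.07]], gripper=[1, 1, 1, 1, 1, 1, 1, 1, 1, 1])

```text
t: 1.15
eef_pos: [0.4984, 0.2987, 0.3006]
tool_rot: [0.706, -0.026, 0.707, 0.026]
contact_force: [-1.0, 1.1, -0.8]
gripper_width: 1.0
```

```bash
python3 - <<'E'
from h import *
from station import bot
c=bot.read_camera("wrist");pickle.dump(c,open("wrist1.pkl","wb"));cv2.imwrite("pics/w1.png",c["color"][:,:,::-1])
print(bot.get_obs()["eef_pos"])
E
```

```text
[0.49747725 0.30008499 0.30019808]
```

View pics/w1.png

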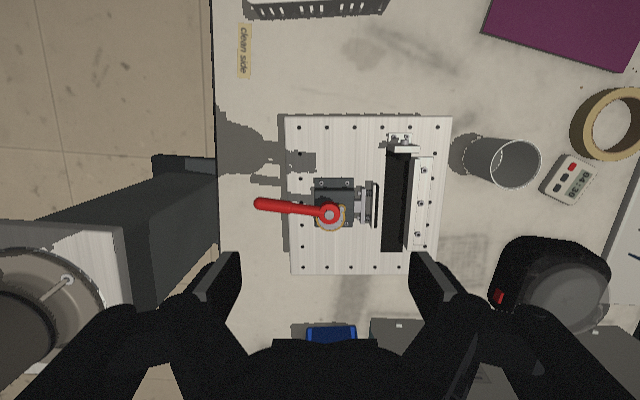

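The wrist view shows the platform between (285,114) and (450,273), the end stop at (402,145), the fence at (425,205), the jaw at (373,205), and the handle from hub (331,215) to tip (260,203).

```bash
python3 - <<'E'
from h import *
c=load("wrist1.pkl");crop(c,245,105,210,175,3.8,"pics/c5.png")
E
```

```text
(no output)
```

View pics/c5.png

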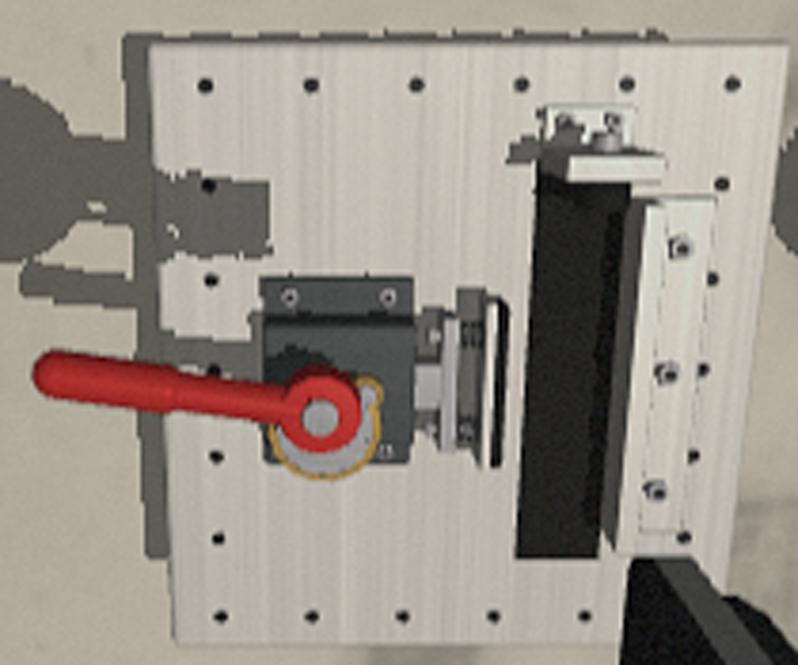

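```bash
python3 - <<'E'
from h import *
w=load("wrist1.pkl")
c=lambda p:np.array(p)/3.8+(245,105)
P=onz(w,c([(150,45),(787,42),(177,643)]),.07)[:,:2];print("corn",P)
TL,TR,BL=P
ex=TR-TL;ey=TL-BL;print(np.linalg.norm(ex),np.arctan2(ex[1],ex[0]),np.linalg.norm(ey),np.arctan2(-ey[0],ey[1]))
print("centre",(TR+BL)/2)
h=onz(w,c([(205,85),(733,84),(221,616),(585,616)]),.07)[:,:2];print("holes",h)
fb=onz(w,c([(630,200),(604,550)]),.07)[:,:2];print("fence base",fb,np.arctan2(-(fb[0]-fb[1])[0],(fb[0]-fb[1])[1]))
ft=onz(w,c([(645,203),(617,552)]),.092)[:,:2];print("fence top",ft,np.arctan2(-(ft[0]-ft[1])[0],(ft[0]-ft[1])[1]))
print("strip",onz(w,c([(517,556),(535,190),(598,556)]),.07)[:,:2])
print("brk",onz(w,c([(572,182),(662,178)]),.11)[:,:2])
print("hub,tip",onz(w,c([(320,417)]),.124)[:,:2],onz(w,c([(40,373)]),.114)[:,:2])
print("jaw",onz(w,c([(503,300),(497,466)]),.094)[:,:2])
E
```

```text
corn [[0.44206423 0.36736063]
 [0.65077946 0.38382025]
 [0.46005874 0.14565282]]
0.20936323951030655 0.07869872139461774 0.22243686119772485 0.08098566254971733
centre [0.5554191  0.26473653]
holes [[0.46073884 0.3559666 ]
 [0.63561263 0.369299  ]
 [0.47647096 0.15867236]
 [0.61610889 0.16921875]]
fence base [[0.60770138 0.32867699]
 [0.61909778 0.19743386]] 0.08661702994417077
fence top [[0.60589289 0.33064166]
 [0.61636424 0.20730873]] 0.08469997082469384
strip [[0.58671236 0.1924927 ]
 [0.57482276 0.32964025]
 [0.61722176 0.19479255]]
brk [[0.57690715 0.33743423]
 [0.60398662 0.34066392]]
hub,tip [[0.50585404 0.26113713]] [[0.41665353 0.26572648]]
jaw [[0.56392796 0.2958339 ]
 [0.56932309 0.23745024]]
```

Call:
drive_tool(slide=[[-15, -270, 0], [-15, -270, 0], [-15, -270, 0], [-15, -270, 0], [-15, -270, 0], [-30, -540, -30], [-30, -540, -30], [-30, -540, -30], [-30, -540, -30], [-30, -540, -30]], turn=[[0, 0, 0.1], [0, 0, 0.1], [0, 0, 0.1], [0, 0, 0.1], [0, 0, 0.1], [0, 0, 0.1], [0, 0, 0.1], [0, 0, 0.1], [0, 0, 0.1], [0, 0, 0.1]], gripper=[1, 1, 1, 1, 1, 1, 1, 1, 1, 1])

```text
t: 2.2
eef_pos: [0.4701, -0.1981, 0.2742]
tool_rot: [0.704, -0.064, 0.705, 0.064]
contact_force: [1.3, 0.8, 0.2]
gripper_width: 0.999
```

Call:
drive_tool(slide=[[0, 0, 0], [0, 0, 0]], turn=[[0, 0, 0], [0, 0, 0]], gripper=[1, 1])

```text
t: 2.4
eef_pos: [0.4701, -0.1975, 0.2736]
tool_rot: [0.703, -0.063, 0.705, 0.064]
contact_force: [1.1, 1.3, -0.2]
gripper_width: 1.0
```

```bash
python3 - <<'E'
from h import *
from station import bot
c=bot.read_camera("wrist");pickle.dump(c,open("wrist2.pkl","wb"));cv2.imwrite("pics/w2.png",c["color"][:,:,::-1])
print(bot.get_obs()["eef_pos"])
E
```

```text
[ 0.47052316 -0.19629443  0.27371182]
```

View pics/w2.png

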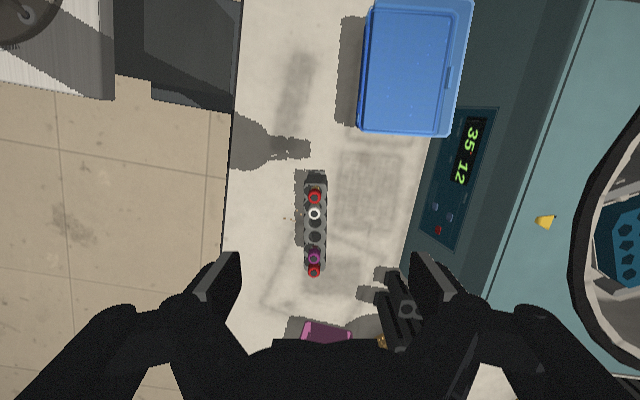

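```bash
python3 - <<'E'
from h import *
c=load("wrist2.pkl");crop(c,285,160,70,130,4.5,"pics/c6.png")
print(onz(c,[(360,268),(378,297),(345,325)],.1)[:,:2],onz(c,[(358,130),(455,137)],.0)[:,:2])
E
```

```text
[[ 0.53139462 -0.29449642]
 [ 0.56301456 -0.33098629]
 [ 0.53009559 -0.38082292]] [[ 0.5051715  -0.13502232]
 [ 0.64268207 -0.11960314]]
```

View pics/c6.png

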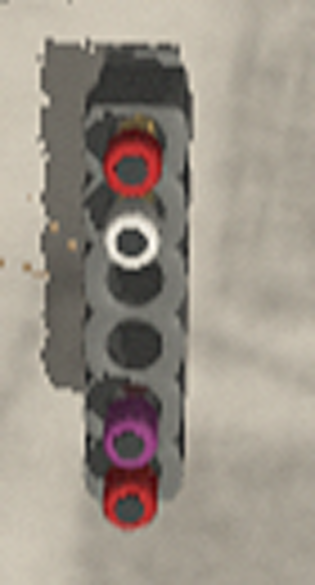

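```bash
python3 - <<'E'
from h import *
w=load("wrist2.pkl")
c=lambda p:np.array(p)/4.5+(285,160)
t=onz(w,c([(133,167),(132,241),(130,441),(130,505)]),.092)[:,:2];print(t,t.mean(0))
v=t[0]-t[3];print(np.linalg.norm(v),np.arctan2(-v[0],v[1]))
print(onz(w,c([(85,300),(185,300)]),.068)[:,:2])
print(onz(w,c([(135,108),(133,498)]),.068)[:,:2], onz(w,c([(95,52),(185,48)]),.003)[:,:2])
t=onz(w,c([(135,285),(134,343)]),.068)[:,:2];print(t,t.mean(0))
E
```

```text
[[ 0.46054115 -0.21707398]
 [ 0.46376795 -0.2372841 ]
 [ 0.4732727  -0.29556923]
 [ 0.47669452 -0.31542378]] [ 0.46856908 -0.26633777]
0.09966752207616165 0.16279062285040458
[[ 0.45395757 -0.26587271]
 [ 0.48247627 -0.26060302]]
[[ 0.45846803 -0.20703306]
 [ 0.47865908 -0.32697482]] [[ 0.44281226 -0.20629249]
 [ 0.47133282 -0.19970917]]
[[ 0.46742516 -0.25866158]
 [ 0.47023854 -0.27659187]] [ 0.46883185 -0.26762673]
```

Call:
drive_tool(slide=[[-2, -50, -20], [-2, -70, -60], [-2, -70, -100], [-2, -70, -130], [-2, -70, -130], [-2, -70, -130]], turn=[[0, 0, -0.015], [0, 0, -0.015], [0, 0, -0.015], [0, 0, -0.015], [0, 0, -0.015], [0, 0, -0.015]], gripper=[0.8, 0.8, 0.8, 0.8, 0.8, 0.8])

```text
t: 3.05
eef_pos: [0.4695, -0.2646, 0.144]
tool_rot: [0.703, -0.06, 0.706, 0.061]
contact_force: [-0.2, -0.0, 0.6]
gripper_width: 0.801
```

```bash
cat >look.py <<'E'
import sys
from h import *
from station import bot
from scipy.spatial.transform import Rotation as Ro
for a in sys.argv[2:]:
    c=bot.read_camera(a);n=a+sys.argv[1];pickle.dump(c,open(n+".pkl","wb"));cv2.imwrite(f"pics/{n}.png",c["color"][:,:,::-1])
P=[]
o=bot.get_obs()
R=Ro.from_quat(o["tool_rot"],scalar_first=True).as_matrix()
print(o["t"],o["eef_pos"],"az",np.arctan2(R[1,2],R[0,2]),"down",R[:,0],"F",o["contact_force"],o["gripper_width"])
print("fk q",o["q"])
E
python3 look.py 3 wrist
```

```text
3.1 [ 0.4700019  -0.2653705   0.14497973] az 0.1707675663731685 down [-0.00122882  0.00113884 -0.9999986 ] F [ 0.13779344 -0.50616387  0.38566089] 0.8052966235918553
fk q [-0.11086489  0.42130061  0.64877672  1.99333723 -0.33997569  0.83634709
  0.8983852 ]
```

View pics/wrist3.png

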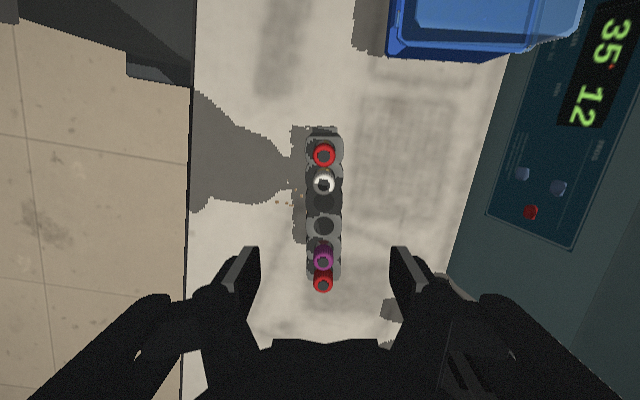

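The cassette is centred between the pads (pads at columns 258 and 392, caps at 324), so I can go down.

Call:
drive_tool(slide=[[-1, -2, -30], [-1, -2, -60], [-1, -2, -90], [-1, -2, -105], [-1, -2, -113], [-1, -2, -113], [-1, -2, -113]], turn=[[0, 0, -0.005], [0, 0, -0.005], [0, 0, -0.005], [0, 0, -0.005], [0, 0, -0.005], [0, 0, -0.005], [0, 0, -0.005]], gripper=[0.8, 0.8, 0.8, 0.8, 0.8, 0.8, 0.8])

```text
t: 3.8
eef_pos: [0.47, -0.2678, 0.0333]
tool_rot: [0.705, -0.058, 0.704, 0.059]
contact_force: [-0.8, -0.1, -0.7]
gripper_width: 0.797
```

```bash
python3 look.py 4 wrist
```

```text
3.85 [ 0.47001808 -0.26788713  0.03334875] az 0.16577031163881598 down [ 1.04629683e-03  3.19711699e-04 -9.99999402e-01] F [-0.50872389  0.65585118 -0.40040832] 0.800453523658949
fk q [ 0.00701068  0.59413077  0.51464067  2.04780638 -0.49509449  0.62049741
  1.02465353]
```

View pics/wrist4.png

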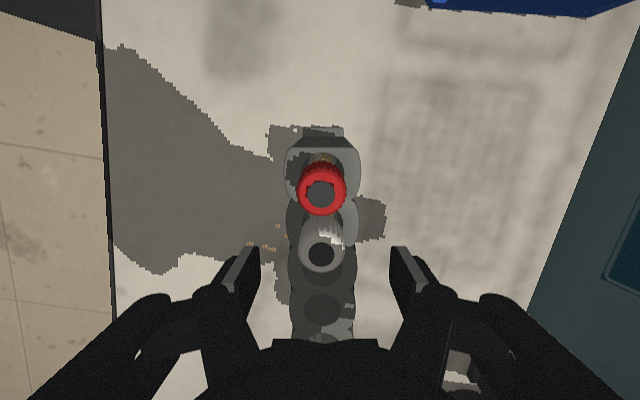

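Call:
drive_tool(slide=[[-1, 0, -4], [-1, 0, -4], [-1, 0, -4], [-1, 0, -4], [-1, 0, -4], [-1, 0, -4], [-1, 0, -4], [-1, 0, -4], [-1, 0, -4]], turn=[[0, 0, 0], [0, 0, 0], [0, 0, 0], [0, 0, 0], [0, 0, 0], [0, 0, 0], [0, 0, 0], [0, 0, 0], [0, 0, 0]], gripper=[0.8, 0.8, 0, 0, 0, 0, 0, 0, 0], squeeze=40)

```text
t: 4.75
eef_pos: [0.469, -0.268, 0.0295]
tool_rot: [0.705, -0.058, 0.704, 0.059]
contact_force: [-1.9, 1.5, 5.5]
gripper_width: 0.343
```

```bash
python3 look.py 5 wrist scene; python3 - <<'E'
from h import *
w=load("wrist4.pkl")
t=onz(w,[(322,192),(322,255)],.092);print(t)
E
```

```text
4.85 [ 0.46899794 -0.26795919  0.02949541] az 0.16565089496742358 down [ 1.12819318e-03  3.63334152e-04 -9.99999298e-01] F [-1.41677175  0.33325333  5.3919499 ] 0.34387736274707453
fk q [ 0.01217573  0.59918943  0.50885946  2.05075821 -0.50012601  0.61210787
  1.02984243]
[[ 0.46015658 -0.2170924   0.092     ]
 [ 0.46359156 -0.2378855   0.092     ]]
```

View pics/wrist5.png

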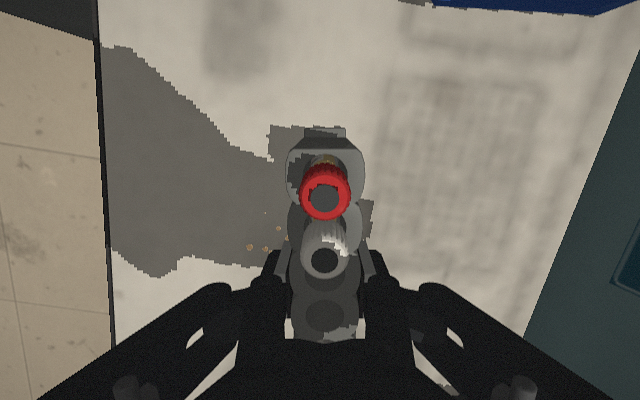

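Call:
drive_tool(slide=[[0, 0, 10], [0, 0, 30], [0, 0, 60], [0, 0, 100], [0, 0, 140], [0, 0, 180], [10, 30, 190], [20, 70, 195], [30, 110, 195], [40, 150, 195]], turn=[[0, 0, 0], [0, 0, 0], [0, 0, 0], [0, 0, 0], [0, 0, 0], [0, 0, 0], [0, 0, 0], [0, 0, -0.02], [0, 0, -0.03], [0, 0, -0.04]], gripper=[0, 0, 0, 0, 0, 0, 0, 0, 0, 0], squeeze=50)

```text
t: 5.85
eef_pos: [0.5088, -0.1164, 0.2249]
tool_rot: [0.706, -0.044, 0.705, 0.044]
contact_force: [1.3, 0.8, -2.6]
gripper_width: 0.344
```

Call:
drive_tool(slide=[[10, 45, 0], [20, 90, 0], [30, 135, 0], [40, 180, 0], [50, 225, 0], [60, 270, 0], [70, 315, 0], [78, 350, 0], [78, 350, 0], [78, 350, 0]], turn=[[0, 0, -0.02], [0, 0, -0.03], [0, 0, -0.04], [0, 0, -0.04], [0, 0, -0.04], [0, 0, -0.04], [0, 0, -0.04], [0, 0, -0.04], [0, 0, -0.04], [0, 0, -0.04]], gripper=[0, 0, 0, 0, 0, 0, 0, 0, 0, 0])

```text
t: 6.85
eef_pos: [0.5861, 0.2343, 0.2243]
tool_rot: [0.707, -0.031, 0.706, 0.03]
contact_force: [0.9, -0.3, -3.3]
gripper_width: 0.344
```

```bash
python3 look.py 6 wrist
```

```text
6.9 [0.58637258 0.23261137 0.22449384] az 0.08428082948768979 down [ 5.74506637e-04 -9.97024135e-04 -9.99999338e-01] F [ 0.21665831 -1.4179788  -2.74794678] 0.3477245004171531
fk q [-0.89208558  0.45526403  0.57022352  1.70381602 -0.27377923  1.06298452
 -0.14956866]
```

View pics/wrist6.png

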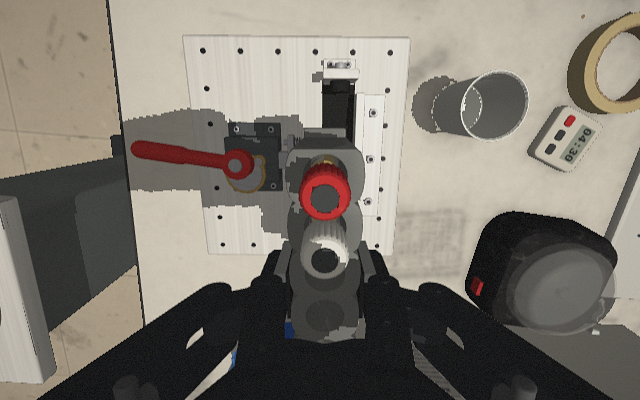

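The cassette is held above the platform. The handle hub is at (237,165), the end stop at (340,68) and the fence at (368,150). I'll re-measure from this view.

```bash
python3 - <<'E'
from h import *
w=load("wrist6.pkl");crop(w,120,25,300,235,2.6,"pics/c7.png")
nh=np.array([.5957,.2685]);a=.082
ex=np.array([np.cos(a),np.sin(a)]);ey=np.array([-ex[1],ex[0]])
im=cv2.imread("pics/c7.png")
def pt(x,y,z,col):
    p=nh+x*ex+y*ey; u=(proj(w,[p[0],p[1],.07+z])[0]-[120,25]+.5)*2.6
    cv2.circle(im,tuple(np.round(u).astype(int)),3,col,-1)
for y in(-.03,0,.03,.05): pt(.015,y,.022,(0,0,255)); 
pt(0,.062,0,(0,255,0));pt(-.09,0,.054,(255,0,0));pt(.0,.062,.026,(0,255,255));pt(-.015,.04,0,(255,0,255));pt(.015,.055,0,(255,0,255))
cv2.imwrite("pics/c7.png",im)
E
```

```text
(no output)
```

View pics/c7.png

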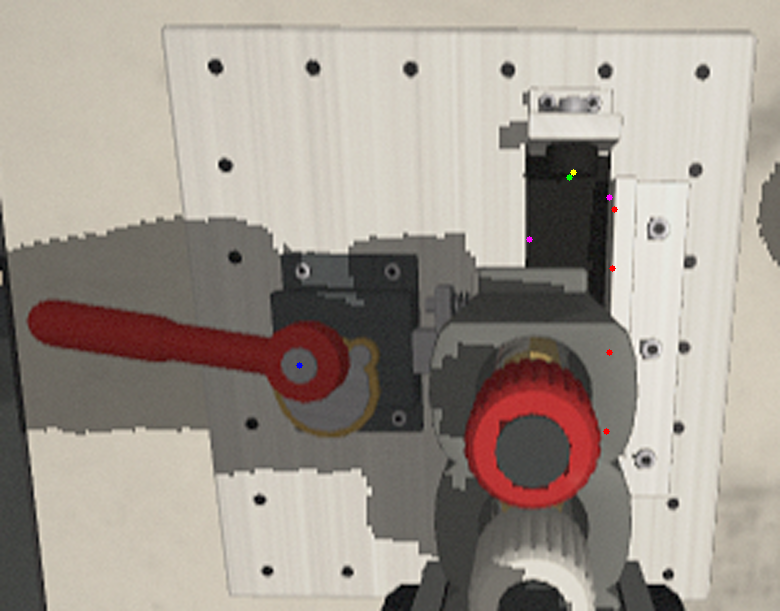

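Call:
drive_tool(slide=[[6, 19, 0], [6, 19, -30], [6, 19, -60], [6, 19, -90], [6, 19, -105], [6, 19, -113], [6, 19, -116], [6, 19, -116]], turn=[[0, 0, -0.002], [0, 0, -0.002], [0, 0, -0.002], [0, 0, -0.002], [0, 0, -0.002], [0, 0, -0.002], [0, 0, -0.002], [0, 0, -0.002]], gripper=[0, 0, 0, 0, 0, 0, 0, 0])

```text
t: 7.7
eef_pos: [0.593, 0.2515, 0.1094]
tool_rot: [0.707, -0.029, 0.706, 0.029]
contact_force: [-0.2, 0.7, -3.4]
gripper_width: 0.346
```

```bash
python3 look.py 7 wrist side scene; python3 - <<'E'
from h import *
d=load("side7.pkl");crop(d,280,200,130,115,5,"pics/c8.png")
E
```

```text
7.85 [0.59320687 0.25191077 0.10981187] az 0.08223423372941571 down [ 2.49475569e-03  1.52778965e-04 -9.99996876e-01] F [ 0.21388805 -0.13322299 -2.65781083] 0.3439741476660557
fk q [-0.85352002  0.60363114  0.5002584   1.76158894 -0.36393996  0.86708044
 -0.10740816]
```

View pics/wrist7.png

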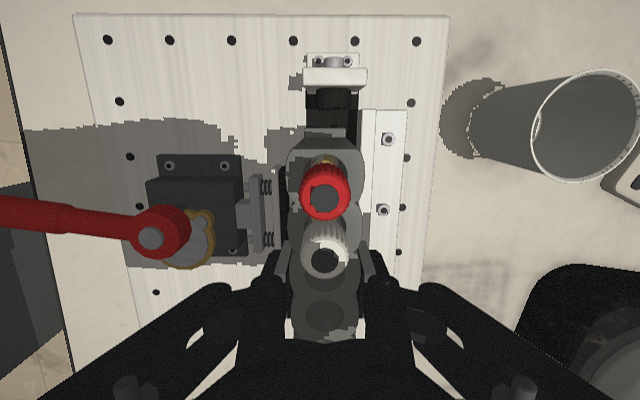

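View pics/c8.png

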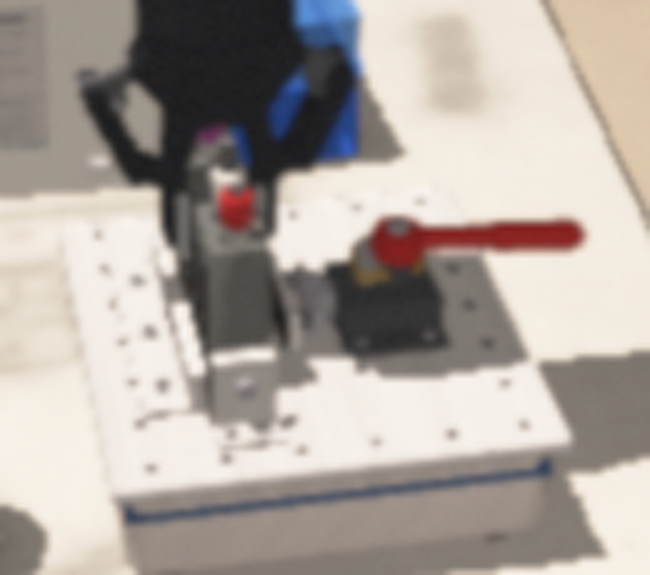

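The cassette hangs between the jaw (column 278) and the fence (column 360), with the nose ahead at (333,100). I'll lower it gently.

Call:
drive_tool(slide=[[0, 0, -4], [0, 0, -7], [0, 0, -9], [0, 0, -9], [0, 0, -9]], turn=[[0, 0, 0], [0, 0, 0], [0, 0, 0], [0, 0, 0], [0, 0, 0]], gripper=[0, 0, 0, 0, 0])

```text
t: 8.35
eef_pos: [0.5931, 0.2518, 0.1007]
tool_rot: [0.707, -0.029, 0.706, 0.029]
contact_force: [0.2, 0.3, -3.4]
gripper_width: 0.346
```

Call:
drive_tool(slide=[[0, 0, -1], [0, 0, -1]], turn=[[0, 0, 0], [0, 0, 0]], gripper=[0, 0])

```text
t: 8.55
eef_pos: [0.5932, 0.2519, 0.0997]
tool_rot: [0.707, -0.029, 0.706, 0.029]
contact_force: [-0.4, 0.4, -2.6]
gripper_width: 0.342
```

Call:
drive_tool(slide=[[0, 0, -1], [0, 0, -1]], turn=[[0, 0, 0], [0, 0, 0]], gripper=[0, 0])

```text
t: 8.75
eef_pos: [0.5933, 0.2519, 0.0996]
tool_rot: [0.707, -0.029, 0.706, 0.029]
contact_force: [-2.1, -0.6, 4.8]
gripper_width: 0.344
```

Call:
drive_tool(slide=[[-0.2, 3, 0], [-0.5, 6, 0], [-0.7, 9, 0], [-0.7, 9, 0]], turn=[[0, 0, 0], [0, 0, 0], [0, 0, 0], [0, 0, 0]], gripper=[0, 0, 0, 0])

```text
t: 9.15
eef_pos: [0.5927, 0.2617, 0.0996]
tool_rot: [0.707, -0.029, 0.706, 0.03]
contact_force: [0.6, 0.4, -0.6]
gripper_width: 0.35
```

```bash
python3 look.py 8 wrist;python3 - <<'E'
from h import *
d=load("wrist8.pkl");crop(d,230,40,180,160,4,"pics/c9.png")
E
```

```text
9.2 [0.592651   0.26169816 0.09957647] az 0.082755474045774 down [ 0.00259478  0.00115707 -0.99999596] F [ 0.34097177  1.18002675 -2.05324673] 0.348450625045339
fk q [-0.85950703  0.62076822  0.491927    1.75881791 -0.37325214  0.85291959
 -0.11438848]
```

View pics/c9.png

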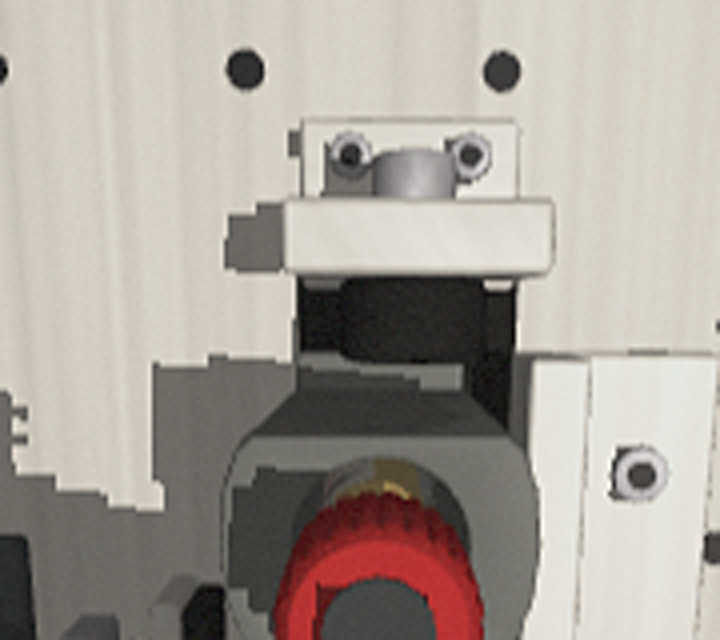

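Call:
drive_tool(slide=[[-0.1, 1.5, 0], [-0.25, 3, 0], [-0.25, 3, 0]], turn=[[0, 0, 0], [0, 0, 0], [0, 0, 0]], gripper=[0, 0, 0])

```text
t: 9.5
eef_pos: [0.5925, 0.2648, 0.0996]
tool_rot: [0.707, -0.029, 0.706, 0.03]
contact_force: [-0.1, 0.5, -0.8]
gripper_width: 0.341
```

Call:
drive_tool(slide=[[-0.1, 1, 0], [-0.1, 1, 0]], turn=[[0, 0, 0], [0, 0, 0]], gripper=[0, 0])

```text
t: 9.7
eef_pos: [0.5924, 0.2658, 0.0996]
tool_rot: [0.707, -0.029, 0.706, 0.03]
contact_force: [-0.5, -0.8, -0.6]
gripper_width: 0.346
```

Call:
drive_tool(slide=[[-0.1, 1, 0], [-0.1, 1, 0]], turn=[[0, 0, 0], [0, 0, 0]], gripper=[0, 0])

```text
t: 9.9
eef_pos: [0.5923, 0.2661, 0.0996]
tool_rot: [0.707, -0.029, 0.706, 0.029]
contact_force: [-1.6, -2.5, 0.6]
gripper_width: 0.346
```

Call:
drive_tool(slide=[[-0.1, 1, 0], [-0.1, 1.4, 0], [-0.1, 1.4, 0]], turn=[[0, 0, 0], [0, 0, 0], [0, 0, 0]], gripper=[0, 0, 0])

```text
t: 10.2
eef_pos: [0.5923, 0.2662, 0.0996]
tool_rot: [0.707, -0.029, 0.706, 0.028]
contact_force: [-0.4, -5.9, 1.1]
gripper_width: 0.345
```

```bash
python3 look.py 9 wrist;python3 - <<'E'
from h import *
d=load("wrist9.pkl");crop(d,230,40,180,160,4,"pics/c10.png")
E
```

```text
10.25 [0.59227134 0.26614744 0.09962642] az 0.08121747486055861 down [ 0.00228294 -0.00107792 -0.99999681] F [ 0.48577286 -5.3073754   1.93317162] 0.34247327343031414
fk q [-0.86701796  0.62374798  0.49350562  1.75410897 -0.3723096   0.85627554
 -0.12407396]
```

View pics/c10.png

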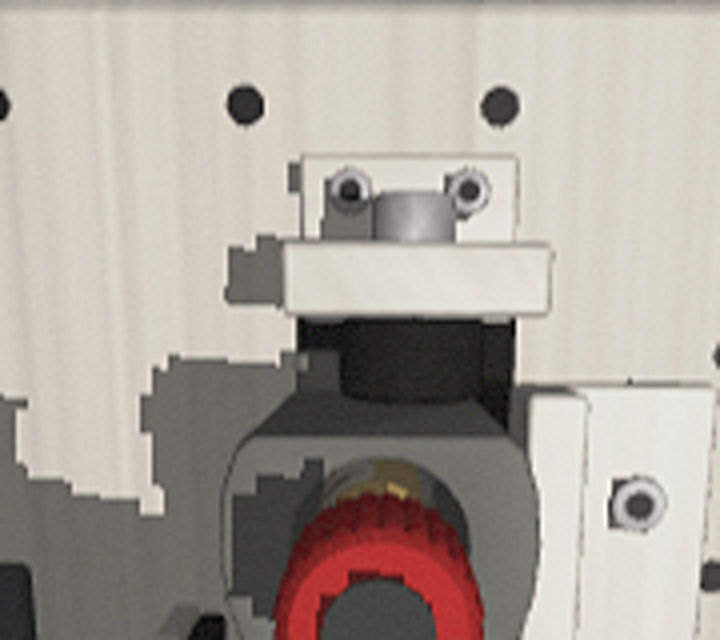

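It's seated: about 5–6 N on the nose, and TCP y has stopped at 0.266. Next I ease off, release and lift away.

Call:
drive_tool(slide=[[0, 0, 0], [0, 0, 0], [0, 0, 0], [0, 0, 0], [0, 0, 0]], turn=[[0, 0, 0], [0, 0, 0], [0, 0, 0], [0, 0, 0], [0, 0, 0]], gripper=[0.6, 0.6, 0.6, 0.6, 0.6])

```text
t: 10.75
eef_pos: [0.5922, 0.2666, 0.0997]
tool_rot: [0.707, -0.029, 0.706, 0.029]
contact_force: [-0.8, -0.6, 0.4]
gripper_width: 0.601
```

Call:
drive_tool(slide=[[0, 0, 15], [0, 0, 40], [0, 0, 80], [0, 0, 120], [0, 0, 160], [0, 0, 180], [0, 0, 180]], turn=[[0, 0, 0], [0, 0, 0], [0, 0, 0], [0, 0, 0], [0, 0, 0], [0, 0, 0], [0, 0, 0]], gripper=[0.6, 0.6, 0.6, 0.6, 0.6, 0.6, 0.6])

```text
t: 11.45
eef_pos: [0.5943, 0.2669, 0.2849]
tool_rot: [0.71, -0.028, 0.703, 0.03]
contact_force: [0.5, 0.2, 0.0]
gripper_width: 0.6
```

```bash
python3 look.py 10 wrist;python3 - <<'E'
from h import *
d=load("wrist10.pkl");crop(d,180,60,240,200,3.2,"pics/c11.png")
E
```

```text
11.5 [0.5931165  0.26672602 0.28230362] az 0.08145399594014113 down [ 0.00583236  0.00166731 -0.9999816 ] F [ 0.18492645  1.1958589  -0.98496392] 0.6019424032466417
fk q [-0.93811017  0.43650824  0.58914684  1.59436503 -0.25583195  1.18274653
 -0.2148896 ]
```

View pics/c11.png

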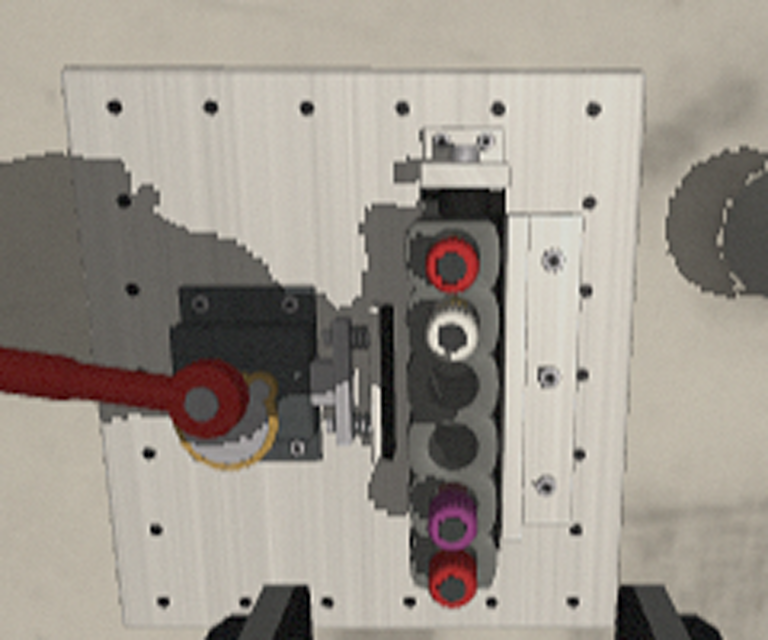

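Call:
drive_tool(slide=[[-45, -35, -20], [-90, -75, -40], [-90, -75, -60], [-90, -75, -60], [-90, -75, -60], [-90, -75, -60], [-90, -75, -60], [-90, -75, -60], [-90, -75, -60], [-90, -75, -60]], turn=[[0, 0, 0.15], [0, 0, 0.3], [0, 0, 0.45], [0, 0, 0.6], [0, 0, 0.75], [0, 0, 0.9], [0, 0, 1.05], [0, 0, 1.2], [0, 0, 1.3], [0, 0, 1.3]], gripper=[0, 0, 0, 0, 0, 0, 0, 0, 0, 0])

```text
t: 12.5
eef_pos: [0.5024, 0.1913, 0.2215]
tool_rot: [0.546, -0.449, 0.544, 0.452]
contact_force: [1.1, 0.4, -0.8]
gripper_width: -0.001
```

```bash
python3 look.py 11 wrist
```

```text
12.55 [0.50252488 0.19133796 0.22158185] az 1.3789585477355801 down [-0.00156875  0.00539598 -0.99998421] F [ 0.06958404 -0.58402931  0.47642698] 0.0006098159236035945
fk q [-0.76865054  0.26733992  0.35133263  1.9144211  -0.11656862  0.97779934
  1.01539147]
```

View pics/wrist11.png

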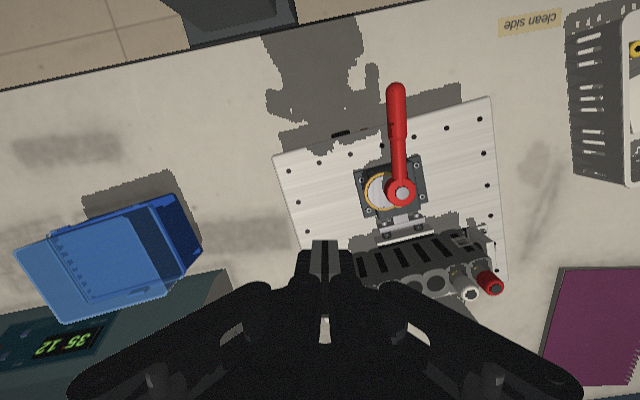

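```bash
python3 - <<'E'
from h import *
w=load("wrist11.pkl")
print(onz(w,[(401,191)],.124),onz(w,[(396,90),(400,150)],.114))
w=load("wrist10.pkl")
print(onz(w,[(180+202/3.2,60+403/3.2)],.124))
print("nose/cass caps",onz(w,[(180+453/3.2,60+266/3.2),(180+454/3.2,60+581/3.2)],.162))
w=load("wrist11.pkl")
# finger thickness at z~TCP
print(onz(w,[(310,240),(342,240)],.2216))
E
```

```text
[[0.5030514  0.25932376 0.124     ]] [[0.42035495 0.26715741 0.114     ]
 [0.46939357 0.26487267 0.114     ]]
[[0.50685899 0.26106144 0.124     ]]
nose/cass caps [[0.58800587 0.31682085 0.162     ]
 [0.5959979  0.21935804 0.162     ]]
[[0.49128758 0.1855273  0.2216    ]
 [0.49457026 0.20253444 0.2216    ]]
```

Call:
drive_tool(slide=[[-20, 35, 0], [-40, 70, 0], [-63, 104, 0], [-63, 104, 0], [-63, 104, 0], [-63, 104, 0], [-63, 104, 0], [-63, 104, 0], [-63, 104, 0], [-63, 104, 0]], turn=[[0, 0, -0.15], [0, 0, -0.3], [0, 0, -0.45], [0, 0, -0.6], [0, 0, -0.75], [0, 0, -0.9], [0, 0, -1.05], [0, 0, -1.2], [0, 0, -1.3], [0, 0, -1.3]], gripper=[0, 0, 0, 0, 0, 0, 0, 0, 0, 0])

```text
t: 13.55
eef_pos: [0.4391, 0.2953, 0.2211]
tool_rot: [0.708, -0.026, 0.705, 0.027]
contact_force: [-0.6, -0.1, 0.1]
gripper_width: -0.0
```

```bash
python3 look.py 12 wrist
```

```text
13.6 [0.43915706 0.29529186 0.22123013] az 0.07992326720315455 down [ 0.0043421   0.00229571 -0.99998794] F [-0.53912434  0.14301656 -0.78453813] -0.0044341842871618905
fk q [-1.1448554   0.26322771  0.52093565  1.94500431 -0.15696288  0.96787021
 -0.47011498]
```

View pics/wrist12.png

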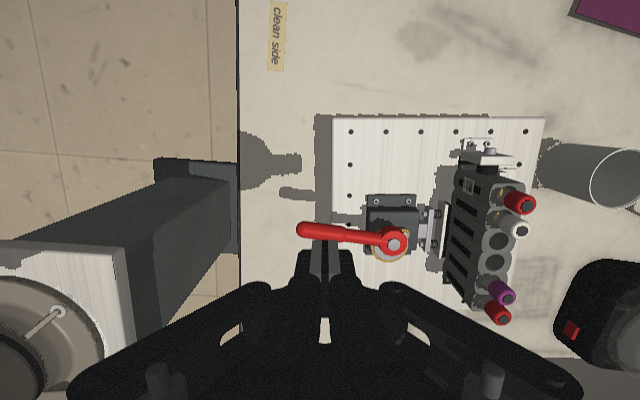

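```bash
python3 - <<'E'
from h import *
w=load("wrist12.pkl")
print("hub",onz(w,[(394,244)],.124),onz(w,[(301,229),(345,235)],.114))
print(proj(w,[.4392,.2953,.114]),proj(w,[.4392,.2953,.2212]))
E
```

```text
hub [[0.50524802 0.26174431 0.124     ]] [[0.41900482 0.26602863 0.114     ]
 [0.46074774 0.26305102 0.114     ]]
[[324.86157305 200.68516281]] [[325.80874729 255.54438625]]
```

Call:
drive_tool(slide=[[0, 0, -40], [0, 0, -80], [0, 0, -110], [0, 0, -120], [0, 0, -120]], turn=[[0, 0, 0], [0, 0, 0], [0, 0, 0], [0, 0, 0], [0, 0, 0]], gripper=[0, 0, 0, 0, 0])

```text
t: 14.1
eef_pos: [0.4385, 0.2946, 0.1002]
tool_rot: [0.707, -0.028, 0.706, 0.029]
contact_force: [-0.1, 0.3, -0.3]
gripper_width: -0.002
```

Call:
drive_tool(slide=[[0, -4, 0], [0, -8, 0], [0, -8, 0]], turn=[[0, 0, 0], [0, 0, 0], [0, 0, 0]], gripper=[0, 0, 0])

```text
t: 14.4
eef_pos: [0.4393, 0.2862, 0.1015]
tool_rot: [0.708, -0.028, 0.705, 0.029]
contact_force: [-0.3, 0.3, -0.2]
gripper_width: 0.0
```

```bash
python3 look.py 13 wrist
```

```text
14.45 [0.43913186 0.28655632 0.1013177 ] az 0.08008877998680013 down [ 0.00363902  0.00157961 -0.99999213] F [-1.76544979 -0.73379491 -0.26233099] 0.002029963583216573
fk q [-1.05959061  0.43099701  0.45268325  2.05422154 -0.28226758  0.71124855
 -0.34786403]
```

View pics/wrist13.png

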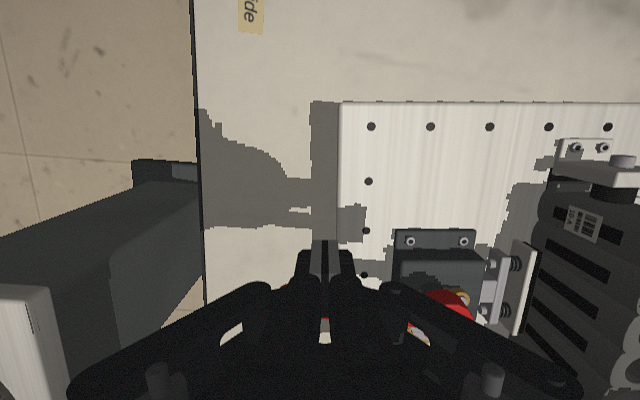

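The fingers are beside the handle on its +y side; the hub shows at (450,300) and the jaw at (522,285). Next I work out the arc waypoints.

```bash
cat > arc.py <<'E'
import sys
from h import *
from station import bot
from scipy.spatial.transform import Rotation as Ro
o=bot.get_obs();p=o["eef_pos"]
R=Ro.from_quat(o["tool_rot"],scalar_first=True).as_matrix();az=np.arctan2(R[1,2],R[0,2])
P=np.array([.5055,.261]);off=float(sys.argv[2]) if len(sys.argv)>2 else .019
def pos(t,r=.068): return P+r*np.array([np.cos(t),np.sin(t)])+off*np.array([np.sin(t),-np.cos(t)])
from scipy.optimize import brentq
# theta of the bar touching tool now (assuming contact at off)
d=p[:2]-P; rr=np.hypot(*d); ang=np.arctan2(d[1],d[0])%(2*np.pi)
th=ang+np.arcsin(off/rr)
print("t",o["t"],"theta now(if touching)",th,"az",az,"r",np.sqrt(rr**2-off**2),"z",p[2],"F",o["contact_force"],"tang F",o["contact_force"][:2]@[-np.sin(th),np.cos(th)])
for k in range(1,11):
    t=th+k*float(sys.argv[1]); q=pos(t)-p[:2]
    print(round(t,3),np.round(q*1000,1),"turn",round(.08+t-3.08-az,3))
E
python3 arc.py .04
```

```text
t 14.45 theta now(if touching) 3.04446766877728 az 0.08008877998680013 r 0.0685336093910404 z 0.1013177026423743 F [-1.76544979 -0.73379491 -0.26233099] tang F 0.9015364172156729
3.084 [-0.4 -2.7] turn 0.004
3.124 [-1.3 -5.4] turn 0.044
3.164 [-2.  -8.1] turn 0.084
3.204 [ -2.7 -10.9] turn 0.124
3.244 [ -3.2 -13.6] turn 0.164
3.284 [ -3.6 -16.4] turn 0.204
3.324 [ -4.  -19.2] turn 0.244
3.364 [ -4.1 -22.1] turn 0.284
3.404 [ -4.2 -24.9] turn 0.324
3.444 [ -4.2 -27.7] turn 0.364
```

Call:
drive_tool(slide=[[-0.4, -2.7, 0], [-1.3, -5.4, 0], [-2, -8.1, 0], [-2.7, -10.9, 0], [-3.2, -13.6, 0], [-3.6, -16.4, 0], [-4, -19.2, 0], [-4.1, -22.1, 0], [-4.2, -24.9, 0], [-4.2, -24.9, 0]], turn=[[0, 0, 0], [0, 0, 0.04], [0, 0, 0.08], [0, 0, 0.12], [0, 0, 0.16], [0, 0, 0.2], [0, 0, 0.24], [0, 0, 0.28], [0, 0, 0.32], [0, 0, 0.32]], gripper=[0, 0, 0, 0, 0, 0, 0, 0, 0, 0])

```text
t: 15.45
eef_pos: [0.435, 0.2614, 0.1017]
tool_rot: [0.694, -0.14, 0.692, 0.141]
contact_force: [-0.0, 0.4, -0.3]
gripper_width: -0.004
```

```bash
python3 look.py 14 wrist scene; python3 arc.py .04;python3 - <<'E'
from h import *
d=load("scene14.pkl");crop(d,195,100,120,120,5,"pics/c14.png")
E
```

```text
15.55 [0.43509981 0.2617729  0.10161813] az 0.3989384323320317 down [ 0.00334686  0.00317218 -0.99998937] F [ 0.06936641  0.86827697 -0.27012007] -0.0004963229419902429
fk q [-0.96927053  0.39530254  0.37454708  2.08821124 -0.22397723  0.69074426
 -0.04914943]
t 15.55 theta now(if touching) 3.4038717313953164 az 0.3989384323320317 r 0.0677922168435117 z 0.1016181306723629 F [ 0.06936641  0.86827697 -0.27012007] tang F -0.8205977696475565
3.444 [-0.2 -2.9] turn 0.045
3.484 [-0.  -5.7] turn 0.085
3.524 [ 0.2 -8.5] turn 0.125
3.564 [  0.6 -11.3] turn 0.165
3.604 [  1.1 -14.1] turn 0.205
3.644 [  1.7 -16.9] turn 0.245
3.684 [  2.4 -19.6] turn 0.285
3.724 [  3.2 -22.3] turn 0.325
3.764 [  4.1 -25. ] turn 0.365
3.804 [  5.1 -27.6] turn 0.405
```

View pics/wrist14.png

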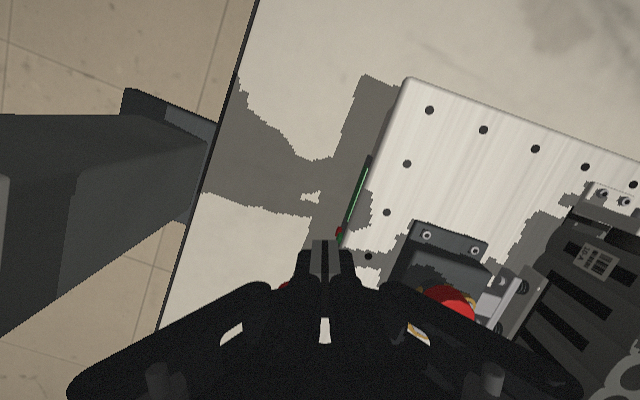

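View pics/c14.png

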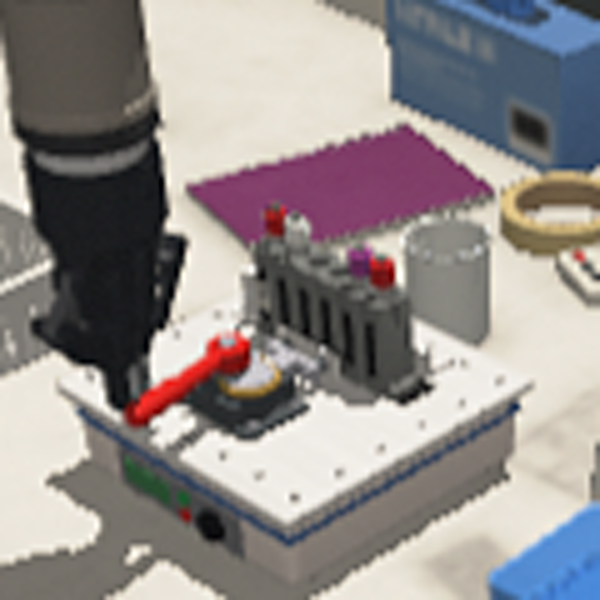

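Call:
drive_tool(slide=[[-0.2, -2.9, 0], [0, -5.7, 0], [0.2, -8.5, 0], [0.6, -11.3, 0], [1.1, -14.1, 0], [1.7, -16.9, 0], [2.4, -19.6, 0], [2.4, -19.6, 0]], turn=[[0, 0, 0.04], [0, 0, 0.08], [0, 0, 0.12], [0, 0, 0.16], [0, 0, 0.2], [0, 0, 0.24], [0, 0, 0.28], [0, 0, 0.28]], gripper=[0, 0, 0, 0, 0, 0, 0, 0])

```text
t: 16.35
eef_pos: [0.4375, 0.2421, 0.1016]
tool_rot: [0.668, -0.234, 0.666, 0.236]
contact_force: [0.0, 0.8, -0.4]
gripper_width: -0.0
```

```bash
python3 look.py 15; python3 arc.py .03
```

```text
16.35 [0.43747116 0.24206078 0.10164433] az 0.6783222213850868 down [ 0.0022303   0.00398808 -0.99998956] F [ 0.0446993   0.77601284 -0.43363747] -0.0004949255834159851
fk q [-0.88157837  0.37741565  0.30716445  2.1018329  -0.18089635  0.68240951
  0.22403296]
t 16.35 theta now(if touching) 3.685534741589251 az 0.6783222213850868 r 0.06801188985323123 z 0.10164432832372926 F [ 0.0446993   0.77601284 -0.43363747] tang F -0.6408825088700295
3.716 [ 0.6 -2. ] turn 0.037
3.746 [ 1.3 -4. ] turn 0.067
3.776 [ 2. -6.] turn 0.097
3.806 [ 2.8 -8. ] turn 0.127
3.836 [ 3.6 -9.9] turn 0.157
3.866 [  4.5 -11.9] turn 0.187
3.896 [  5.5 -13.8] turn 0.217
3.926 [  6.5 -15.6] turn 0.247
3.956 [  7.5 -17.5] turn 0.277
3.986 [  8.6 -19.2] turn 0.307
```

Call:
drive_tool(slide=[[0.6, -2, 0], [1.3, -4, 0], [2, -6, 0], [2.8, -8, 0], [3.6, -9.9, 0], [4.5, -11.9, 0], [4.5, -11.9, 0]], turn=[[0, 0, 0.03], [0, 0, 0.06], [0, 0, 0.09], [0, 0, 0.12], [0, 0, 0.15], [0, 0, 0.18], [0, 0, 0.18]], gripper=[0, 0, 0, 0, 0, 0, 0])

```text
t: 17.05
eef_pos: [0.4421, 0.23, 0.1017]
tool_rot: [0.644, -0.293, 0.642, 0.295]
contact_force: [-0.4, -0.4, -0.3]
gripper_width: 0.0
```

```bash
python3 arc.py .03
```

```text
t 17.05 theta now(if touching) 3.8688993002907264 az 0.8583538657187576 r 0.06799436836515442 z 0.10169383184697971 F [-0.38380426 -0.44999821 -0.34478083] tang F 0.08095800090285551
3.899 [ 1.  -1.9] turn 0.041
3.929 [ 2.  -3.8] turn 0.071
3.959 [ 3.  -5.6] turn 0.101
3.989 [ 4.2 -7.4] turn 0.131
4.019 [ 5.3 -9.1] turn 0.161
4.049 [  6.6 -10.9] turn 0.191
4.079 [  7.9 -12.5] turn 0.221
4.109 [  9.2 -14.2] turn 0.251
4.139 [ 10.6 -15.8] turn 0.281
4.169 [ 12.  -17.4] turn 0.311
```

Call:
drive_tool(slide=[[1, -1.9, 0], [2, -3.8, 0], [3, -5.6, 0], [4.2, -7.4, 0], [5.3, -9.1, 0], [5.3, -9.1, 0]], turn=[[0, 0, 0.03], [0, 0, 0.06], [0, 0, 0.09], [0, 0, 0.12], [0, 0, 0.15], [0, 0, 0.15]], gripper=[0, 0, 0, 0, 0, 0])

```text
t: 17.65
eef_pos: [0.4468, 0.2212, 0.1015]
tool_rot: [0.62, -0.34, 0.618, 0.343]
contact_force: [-3.0, 2.1, 0.2]
gripper_width: -0.001
```

```bash
python3 look.py 16 wrist scene; python3 arc.py .03;python3 - <<'E'
from h import *
d=load("scene16.pkl");crop(d,195,100,120,120,5,"pics/c16.png")
E
```

```text
17.75 [0.44680956 0.22119477 0.10153975] az 1.0075312567945591 down [-5.76034655e-05  4.44891202e-03 -9.99990102e-01] F [-2.62485093  0.60566079  0.27138308] 0.005837180127811798
fk q [-0.77195228  0.37069149  0.22949529  2.09956169 -0.13709341  0.68251845
  0.5564334 ]
t 17.75 theta now(if touching) 4.008791126624512 az 1.0075312567945591 r 0.06832294438016441 z 0.10153975009981071 F [-2.62485093  0.60566079  0.27138308] tang F -2.3933413774719656
4.039 [ 1.4 -1.5] turn 0.031
4.069 [ 2.7 -3.2] turn 0.061
4.099 [ 4.  -4.8] turn 0.091
4.129 [ 5.4 -6.5] turn 0.121
4.159 [ 6.8 -8. ] turn 0.151
4.189 [ 8.2 -9.6] turn 0.181
4.219 [  9.7 -11.1] turn 0.211
4.249 [ 11.3 -12.5] turn 0.241
4.279 [ 12.9 -13.9] turn 0.271
4.309 [ 14.5 -15.3] turn 0.301
```

View pics/wrist16.png

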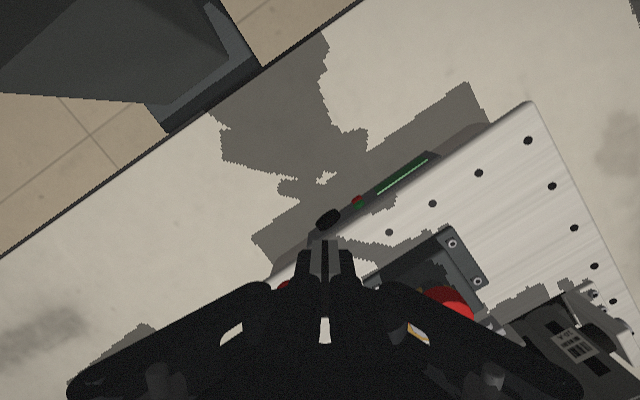

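View pics/c16.png

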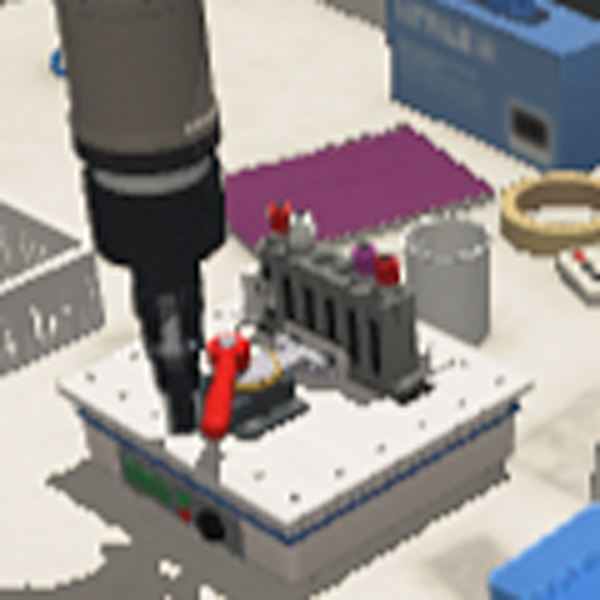

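The jaw is now meeting the cassette, at about 2.4 N on the handle. I'll go on in smaller steps.

Call:
drive_tool(slide=[[1.4, -1.5, 0], [2.7, -3.2, 0], [4, -4.8, 0], [4, -4.8, 0]], turn=[[0, 0, 0.03], [0, 0, 0.06], [0, 0, 0.09], [0, 0, 0.09]], gripper=[0, 0, 0, 0])

```text
t: 18.15
eef_pos: [0.4499, 0.2164, 0.1013]
tool_rot: [0.603, -0.368, 0.603, 0.371]
contact_force: [-4.0, 1.0, 1.6]
gripper_width: -0.003
```

```bash
python3 arc.py .03
```

```text
t 18.15 theta now(if touching) 4.088025138440196 az 1.099270291483012 r 0.06865917730388175 z 0.10133245565967802 F [-4.01306276  0.99705571  1.6353483 ] tang F -3.838799032269416
4.118 [ 1.7 -1.1] turn 0.019
4.148 [ 3.1 -2.7] turn 0.049
4.178 [ 4.6 -4.2] turn 0.079
4.208 [ 6.1 -5.8] turn 0.109
4.238 [ 7.6 -7.2] turn 0.139
4.268 [ 9.2 -8.6] turn 0.169
4.298 [ 10.8 -10. ] turn 0.199
4.328 [ 12.4 -11.3] turn 0.229
4.358 [ 14.1 -12.6] turn 0.259
4.388 [ 15.9 -13.8] turn 0.289
```

Call:
drive_tool(slide=[[1.7, -1.1, 0], [3.1, -2.7, 0], [4.6, -4.2, 0], [4.6, -4.2, 0]], turn=[[0, 0, 0.02], [0, 0, 0.05], [0, 0, 0.08], [0, 0, 0.08]], gripper=[0, 0, 0, 0])

```text
t: 18.55
eef_pos: [0.4538, 0.2119, 0.1011]
tool_rot: [0.587, -0.392, 0.588, 0.395]
contact_force: [-5.5, 1.2, 1.9]
gripper_width: 0.001
```

```bash
python3 arc.py .03
```

```text
t 18.55 theta now(if touching) 4.171432745191153 az 1.1802141461292628 r 0.06871223093774897 z 0.10112853946256195 F [-5.52526478  1.20652801  1.9121715 ] tang F -5.357657742304089
4.201 [ 1.8 -0.9] turn 0.021
4.231 [ 3.4 -2.4] turn 0.051
4.261 [ 4.9 -3.8] turn 0.081
4.291 [ 6.5 -5.2] turn 0.111
4.321 [ 8.2 -6.5] turn 0.141
4.351 [ 9.9 -7.8] turn 0.171
4.381 [11.6 -9. ] turn 0.201
4.411 [ 13.4 -10.2] turn 0.231
4.441 [ 15.2 -11.3] turn 0.261
4.471 [ 17.  -12.4] turn 0.291
```

Call:
drive_tool(slide=[[1.8, -0.9, 0], [3.4, -2.4, 0], [4.9, -3.8, 0], [4.9, -3.8, 0]], turn=[[0, 0, 0.02], [0, 0, 0.05], [0, 0, 0.08], [0, 0, 0.08]], gripper=[0, 0, 0, 0])

```text
t: 18.95
eef_pos: [0.4584, 0.2075, 0.101]
tool_rot: [0.57, -0.415, 0.572, 0.418]
contact_force: [-3.1, 0.5, 1.8]
gripper_width: 0.001
```

```bash
python3 look.py 17 wrist scene; python3 arc.py .03;python3 - <<'E'
from h import *
d=load("scene17.pkl");crop(d,195,100,120,120,5,"pics/c17.png")
E
```

```text
19.05 [0.45848033 0.20770272 0.1010416 ] az 1.2591245337874748 down [-0.00495152  0.0025652  -0.99998445] F [-3.80909903  0.49586228  2.24871898] -0.000908180911782163
fk q [-0.68751078  0.37756944  0.17152133  2.08214003 -0.10609163  0.69268355
  0.81322955]
t 19.05 theta now(if touching) 4.260106809700688 az 1.2591245337874748 r 0.06848686077675765 z 0.10104159886297052 F [-3.80909903  0.49586228  2.24871898] tang F -3.6428035218179176
4.29 [ 1.8 -0.9] turn 0.031
4.32 [ 3.5 -2.3] turn 0.061
4.35 [ 5.2 -3.6] turn 0.091
4.38 [ 6.9 -4.8] turn 0.121
4.41 [ 8.6 -6. ] turn 0.151
4.44 [10.4 -7.1] turn 0.181
4.47 [12.3 -8.2] turn 0.211
4.5 [14.1 -9.2] turn 0.241
4.53 [ 16.  -10.1] turn 0.271
4.56 [ 17.9 -11. ] turn 0.301
```

View pics/wrist17.png

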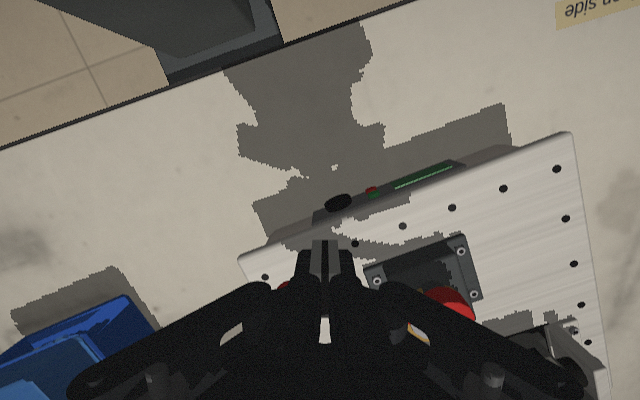

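View pics/c17.png

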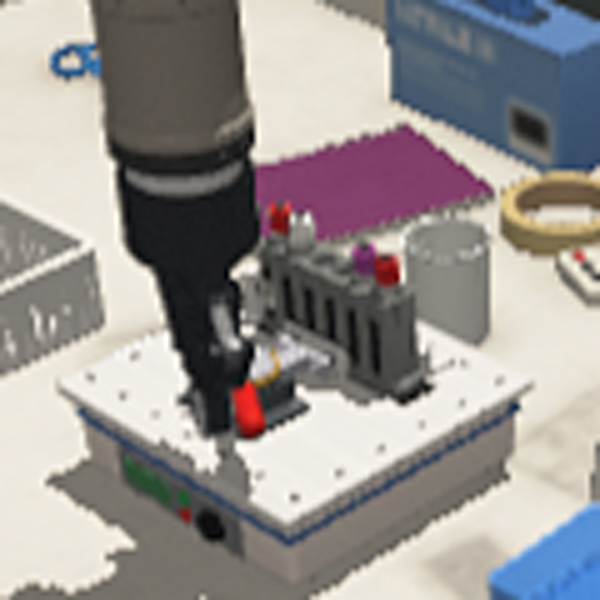

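The force has passed its peak, so dead centre is near. Small steps from here.

Call:
drive_tool(slide=[[1.8, -0.9, 0], [3.2, -2, 0], [3.2, -2, 0]], turn=[[0, 0, 0.03], [0, 0, 0.055], [0, 0, 0.055]], gripper=[0, 0, 0])

```text
t: 19.35
eef_pos: [0.4619, 0.2053, 0.101]
tool_rot: [0.559, -0.43, 0.561, 0.434]
contact_force: [-2.5, 0.4, 2.1]
gripper_width: -0.001
```

```bash
python3 arc.py .03
```

```text
t 19.35 theta now(if touching) 4.320530160753369 az 1.3142959868898427 r 0.06810220053315238 z 0.10101503589409468 F [-2.53001383  0.37317828  2.12043678] tang F -2.4807601019238756
4.351 [ 1.7 -1.2] turn 0.036
4.381 [ 3.5 -2.4] turn 0.066
4.411 [ 5.2 -3.6] turn 0.096
4.441 [ 7.  -4.7] turn 0.126
4.471 [ 8.8 -5.8] turn 0.156
4.501 [10.7 -6.8] turn 0.186
4.531 [12.6 -7.8] turn 0.216
4.561 [14.5 -8.7] turn 0.246
4.591 [16.4 -9.5] turn 0.276
4.621 [ 18.4 -10.3] turn 0.306
```

Call:
drive_tool(slide=[[1.7, -1.2, 0], [3, -2, 0], [3, -2, 0]], turn=[[0, 0, 0.03], [0, 0, 0.05], [0, 0, 0.05]], gripper=[0, 0, 0])

```text
t: 19.65
eef_pos: [0.4655, 0.2031, 0.1011]
tool_rot: [0.548, -0.444, 0.55, 0.447]
contact_force: [-2.0, -1.4, 0.2]
gripper_width: -0.0
```

```bash
python3 arc.py .03
```

```text
t 19.65 theta now(if touching) 4.381747566600594 az 1.3637781812652319 r 0.06775950245616828 z 0.10108054844961474 F [-2.01753109 -1.35578735  0.19296985] tang F -1.4680940668473021
4.412 [ 1.7 -1.4] turn 0.048
4.442 [ 3.5 -2.5] turn 0.078
4.472 [ 5.3 -3.6] turn 0.108
4.502 [ 7.2 -4.6] turn 0.138
4.532 [ 9.1 -5.6] turn 0.168
4.562 [11.  -6.5] turn 0.198
4.592 [12.9 -7.3] turn 0.228
4.622 [14.9 -8.1] turn 0.258
4.652 [16.9 -8.8] turn 0.288
4.682 [18.9 -9.5] turn 0.318
```

```bash
python3 look.py 18 wrist scene side; python3 - <<'E'
from h import *
d=load("scene18.pkl");e=load("side18.pkl")
crop(d,205,140,90,80,6,"pics/c18.png");crop(e,280,200,130,115,5,"pics/c18s.png")
E
```

```text
19.8 [0.46534876 0.2033894  0.10110426] az 1.3635896443689504 down [-0.0042184   0.00206628 -0.99998897] F [-2.30271804 -0.55197144  0.71087321] -0.0016217402948913305
fk q [-0.65419992  0.38257248  0.14827431  2.07096759 -0.09212144  0.6966011
  0.91798105]
```

View pics/c18.png

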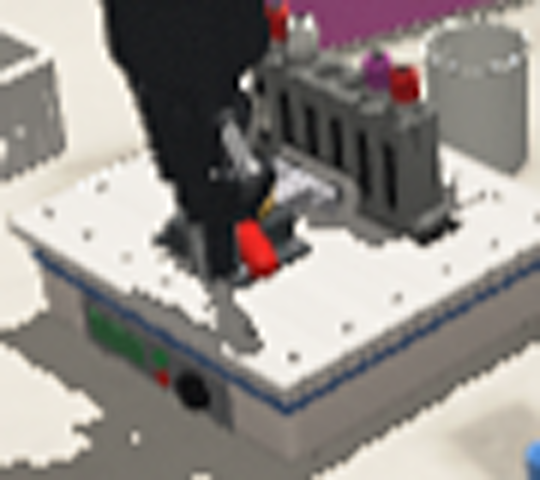

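View pics/c18s.png

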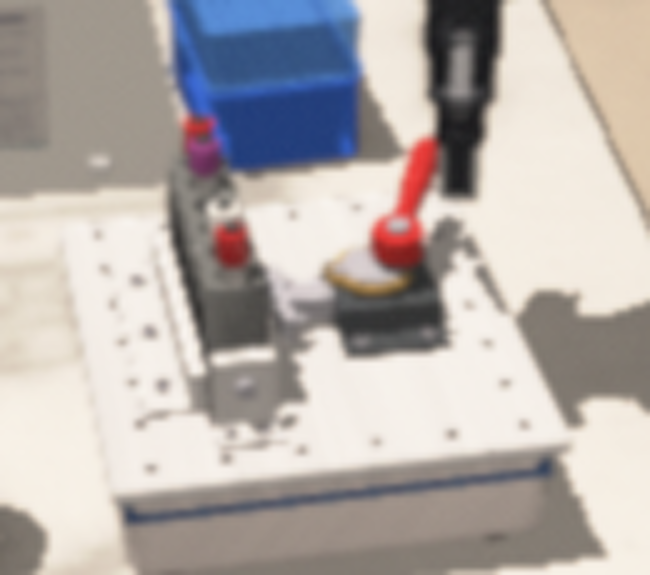

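Call:
drive_tool(slide=[[1.7, -1.3, 0], [2.6, -1.8, 0], [2.6, -1.8, 0]], turn=[[0, 0, 0.03], [0, 0, 0.05], [0, 0, 0.05]], gripper=[0, 0, 0])

```text
t: 20.1
eef_pos: [0.4684, 0.2015, 0.1012]
tool_rot: [0.537, -0.458, 0.538, 0.461]
contact_force: [-1.7, -0.3, -0.0]
gripper_width: 0.006
```

```bash
python3 arc.py .03
```

```text
t 20.1 theta now(if touching) 4.429306608055539 az 1.4141714139791255 r 0.06753895732363628 z 0.10117374578400992 F [-1.73862253 -0.33234653 -0.04883041] tang F -1.5765937684519071
4.459 [ 1.7 -1.5] turn 0.045
4.489 [ 3.5 -2.6] turn 0.075
4.519 [ 5.4 -3.5] turn 0.105
4.549 [ 7.3 -4.5] turn 0.135
4.579 [ 9.3 -5.3] turn 0.165
4.609 [11.2 -6.1] turn 0.195
4.639 [13.2 -6.9] turn 0.225
4.669 [15.2 -7.6] turn 0.255
4.699 [17.2 -8.2] turn 0.285
4.729 [19.3 -8.8] turn 0.315
```

Call:
drive_tool(slide=[[1.7, -1.2, 0], [2.6, -1.8, 0], [2.6, -1.8, 0]], turn=[[0, 0, 0.03], [0, 0, 0.05], [0, 0, 0.05]], gripper=[0, 0, 0])

```text
t: 20.4
eef_pos: [0.4716, 0.1996, 0.1013]
tool_rot: [0.526, -0.471, 0.526, 0.474]
contact_force: [-0.3, -1.3, 0.0]
gripper_width: 0.001
```

```bash
python3 look.py 19 side; python3 arc.py .03; python3 - <<'E'
from h import *
e=load("side19.pkl")
crop(e,280,200,130,115,5,"pics/c19s.png")
E
```

```text
20.45 [0.47159749 0.19981177 0.10133159] az 1.463540726088983 down [-0.00269394  0.00230418 -0.99999372] F [ 0.164766   -0.08302409  0.38094804] 0.0008163448241623303
fk q [-0.6234688   0.38673012  0.12566801  2.06090029 -0.07866012  0.69948301
  1.01684975]
t 20.45 theta now(if touching) 4.481494818862684 az 1.463540726088983 r 0.06732294682380935 z 0.10133158707521223 F [ 0.164766   -0.08302409  0.38094804] tang F 0.17939336144069556
4.511 [ 1.7 -1.7] turn 0.048
4.541 [ 3.6 -2.6] turn 0.078
4.571 [ 5.5 -3.5] turn 0.108
4.601 [ 7.5 -4.3] turn 0.138
4.631 [ 9.5 -5.1] turn 0.168
4.661 [11.5 -5.8] turn 0.198
4.691 [13.5 -6.4] turn 0.228
4.721 [15.5 -7. ] turn 0.258
4.751 [17.6 -7.5] turn 0.288
4.781 [19.6 -8. ] turn 0.318
```

View pics/c19s.png

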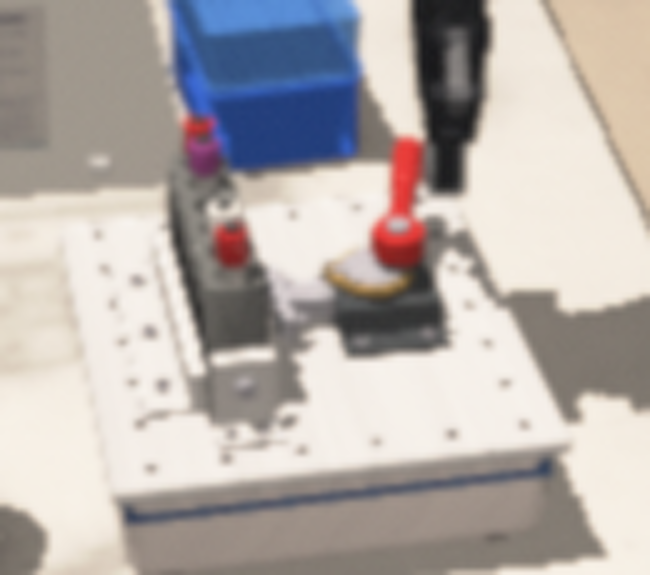

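It has snapped over: the handle tip jumped from (430,145) to (408,145), there's a gap to the finger, and the force is about 0. I'll back off and look.

Call:
drive_tool(slide=[[-6, 1, 0], [-12, 2, 0], [-15, 2, 20], [-15, 2, 60], [-15, 2, 100], [-15, 2, 130], [-15, 2, 130]], turn=[[0, 0, 0], [0, 0, 0], [0, 0, 0], [0, 0, 0], [0, 0, 0], [0, 0, 0], [0, 0, 0]], gripper=[0, 0, 0, 0, 0, 0, 0])

```text
t: 21.15
eef_pos: [0.4585, 0.2034, 0.2357]
tool_rot: [0.529, -0.472, 0.523, 0.473]
contact_force: [0.9, 0.8, 0.8]
gripper_width: 0.003
```

Call:
drive_tool(slide=[[10, 20, 20], [20, 40, 40], [20, 40, 60], [20, 40, 60], [20, 40, 60], [20, 40, 60], [20, 40, 60], [20, 40, 60], [20, 40, 60], [20, 40, 60]], turn=[[0, 0, -0.15], [0, 0, -0.3], [0, 0, -0.45], [0, 0, -0.6], [0, 0, -0.75], [0, 0, -0.9], [0, 0, -1.05], [0, 0, -1.2], [0, 0, -1.35], [0, 0, -1.38]], gripper=[0, 0, 0, 0, 0, 0, 0, 0, 0, 0])

```text
t: 22.15
eef_pos: [0.4777, 0.2434, 0.2947]
tool_rot: [0.709, -0.03, 0.704, 0.027]
contact_force: [-0.3, 0.3, 0.4]
gripper_width: -0.003
```

```bash
python3 look.py 20 wrist side; python3 - <<'E'
from h import *
e=load("side20.pkl")
crop(e,280,200,130,115,5,"pics/c20s.png")
E
```

```text
22.25 [0.47793526 0.24343963 0.29495054] az 0.0866611597856357 down [ 0.00693067 -0.00355223 -0.99996967] F [ 0.19029725 -0.05099808 -0.35747666] 0.0008116781116910219
fk q [-0.85135801  0.18628606  0.30176042  1.82880089 -0.05349146  1.13126717
 -0.44529624]
```

View pics/wrist20.png

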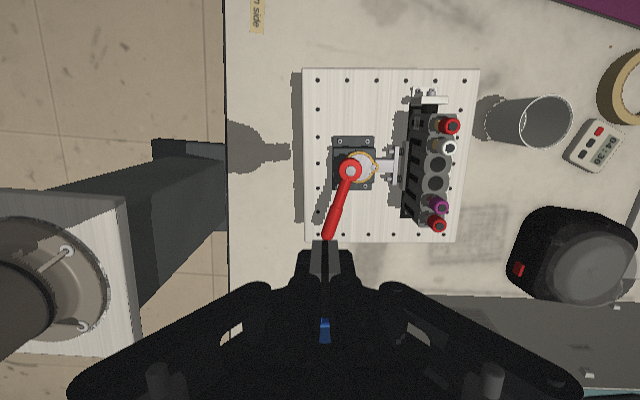

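View pics/c20s.png

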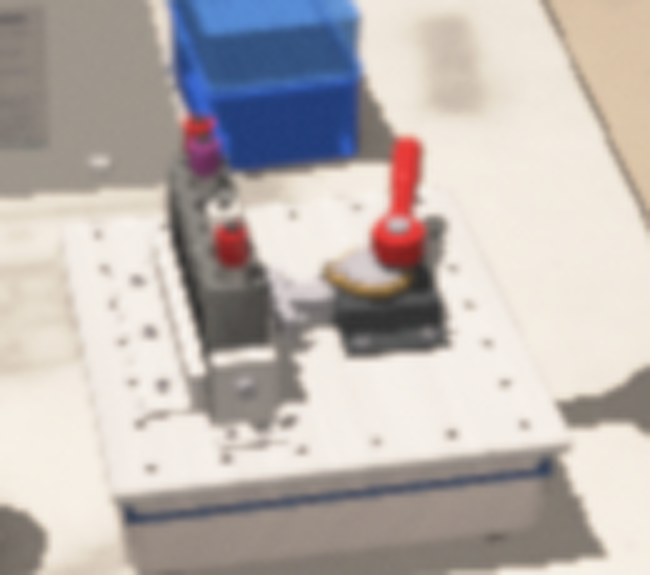

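```bash
python3 - <<'E'
from h import *
w=load("wrist20.pkl");crop(w,330,60,160,190,3.1,"pics/c20.png")
a=onz(w,[(350,171)],.124)[0];b=onz(w,[(328,236)],.114)[0];print(a,b,np.arctan2(*(b-a)[1::-1])%6.283)
E
```

```text
[0.50502712 0.2603026  0.124     ] [0.48795934 0.17615151 0.114     ] 4.512095167461943
```

View pics/c20.png

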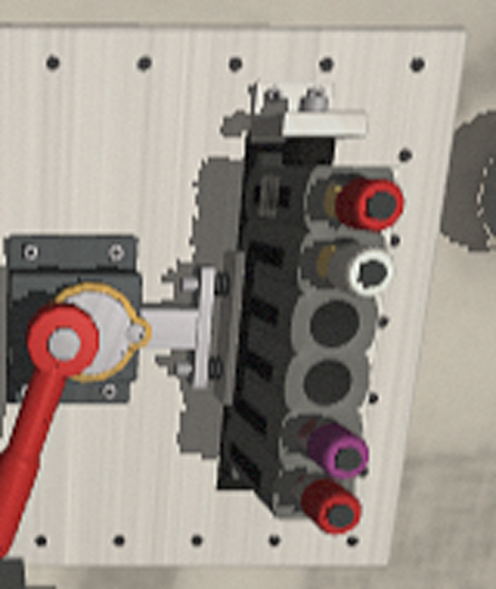

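```bash
python3 - <<'E'
from h import *
w=load("wrist20.pkl")
t=onz(w,np.array([(382,206),(372,271),(347,457),(340,514)])/3.1+(330,60),.162)[:,:2];m=t.mean(0);v=t[0]-t[3]
a=.082;ex=np.array([np.cos(a),np.sin(a)]);ey=np.array([-ex[1],ex[0]]);d=m-[.5957,.2685]
print(t,m,"len",np.hypot(*v),"yaw",np.arctan2(-v[0],v[1]),"nest xy",d@ex,d@ey)
for n,tip,hub in(("18",(430,145),(398,230)),("19",(408,145),(398,230)),("20",(408,145),(398,230))):
    e=load(f"side{n}.pkl");A=onz(e,np.array([tip])/5+(280,200),.116)[0];B=onz(e,np.array([hub])/5+(280,200),.124)[0]
    print(n,A,B,np.arctan2(*(A-B)[1::-1])%6.283)
E
```

```text
[[0.59220895 0.31680926]
 [0.59326074 0.29752299]
 [0.59771282 0.23762934]
 [0.59941471 0.21771513]] [0.5956493  0.26741918] len 0.09935577337004556 yaw 0.07258858863034283 nest xy -0.0001390529684063447 -0.0010730329034287554
18 [0.47518234 0.17746907 0.116     ] [0.50662231 0.26836246 0.124     ] 4.379186609833265
19 [0.4865042  0.17618121 0.116     ] [0.50662231 0.26836246 0.124     ] 4.497327767539522
20 [0.4865042  0.17618121 0.116     ] [0.50662231 0.26836246 0.124     ] 4.497327767539522
```

Before handing in, I'll repeat the earlier viewpoint (wrist10) to check whether the cassette moved off the nose during clamping.

Call:
drive_tool(slide=[[40, 8, -4], [80, 16, -8], [115, 23, -12], [115, 23, -12], [115, 23, -12]], turn=[[0, 0, -0.005], [0, 0, -0.005], [0, 0, -0.005], [0, 0, -0.005], [0, 0, -0.005]], gripper=[0, 0, 0, 0, 0])

```text
t: 22.75
eef_pos: [0.5929, 0.2662, 0.2818]
tool_rot: [0.708, -0.031, 0.705, 0.028]
contact_force: [-0.6, -0.4, -0.1]
gripper_width: 0.001
```

```bash
python3 look.py 21 wrist; python3 - <<'E'
from h import *
a=load("wrist10.pkl");b=load("wrist21.pkl")
im=[cv2.resize(x["color"][90:240,290:360,::-1],None,fx=4,fy=4,interpolation=cv2.INTER_CUBIC)for x in(a,b)]
cv2.imwrite("pics/c21.png",np.hstack(im))
E
```

```text
22.8 [0.5923072  0.26624024 0.28235225] az 0.08328575303947086 down [ 0.00562072 -0.00409337 -0.99997583] F [-0.35225989  0.12296273  0.85853167] -0.00038370319972363406
fk q [-0.75841991  0.40252983  0.32593119  1.58183871 -0.12962827  1.17609042
 -0.32396813]
```

View pics/c21.png

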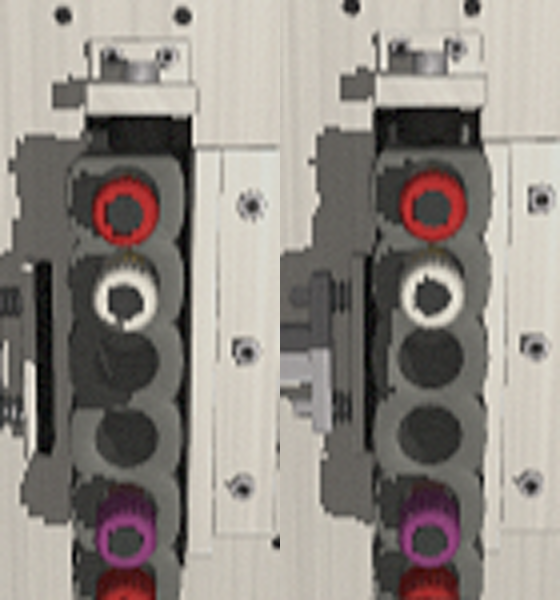

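The gap from bracket to cassette end matches before and after (43 px each, red cap 98 px each), so it's still home. The cassette lies along the fence with the jaw on it. Handing in.

```bash
python3 -c "
from station import bot
print(bot.hand_in())"
```

```text
the job is handed in; nothing more can be done
None
```

The cassette is in the nest against the end stop and clamped, and I handed the job in at about 23 s.

- **Seating:** I set the cassette down about 15 mm short and slid it onto the rubber nose with about 5–6 N, well under the 30 N limit.
- **Clamping:** I pushed the handle with closed fingers. The force read about 5.4 N at most after each step, then the handle snapped over and I stopped pushing. It stayed over after I backed away, at 4.50 rad from above just after the snap and again about 2 s later.
- **Last checks:**
    - The gap from the end stop bracket to the cassette's end was the same before and after clamping (43 px in both pictures).
    - The cassette lies parallel along the fence with the jaw against it.
    - The tubes are upright, and the beaker and tip box show no sign of having moved.
    - The robot is clear and touching nothing.
- **Disagreement:** One tilted wrist view put the cassette about 1.1 mm short of home, while the view straight from above showed no shift. I took this as pixel and calibration error, and it is still inside the 2 mm limit.
- **Not measured:** I had no way to read the jaw's clamping force directly. I inferred it from the snap and from the handle staying put.

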